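Change over the figures on an indexing banding wheel

TASK

Stand all the waiting white figures on the empty near half of the banding wheel, wholly on that side of the black line and well inside the edge, then turn the wheel half a turn anticlockwise (seen from above) by its crank grip, past the quarter-turn click to the half-turn click, with all figures still riding on it, and let go, so that the white ones face the dryer and the glazed ones come round to the front. Then stand every blue figure in the blue tray and every green figure in the green tray, leaving the white ones upright on the wheel and the wheel in its click. Never let a glazed figure fall over, and leave the other things on the bench where they are.

Things in the scene. Friction and masses are not known exactly. Their poses are not given: they have to be found in the camera images.
- wheel (a joint): Wheel angle, rad: about 0 at the start, grows anticlockwise seen from above. Spring detents at 0, 1.571 and 3.142: left free within about 0.5 of one, it snaps to it, to within 0.04. About 3 N at the grip turns it over the hump between them; ends at -0.35 and 3.5. The stand is fixed. Led slowly (grip under 0.12 m/s) it carries standing figures without sliding.
- wheel_mid (a point): Centre of the flat upper face of the grey wheel (disc 300 mm across, 14 mm thick), 60 mm above the bench; turns with the wheel, z up. A thin black line along this frame's y axis splits it in halves: the +x half carries the glazed figures (towards the dryer at the start), the -x half, nearest the robot at the start, is empty.
- grip: Upright wooden crank grip, 24 mm across, 66 mm tall; origin at the centre of its lower end, at (0, 135, 28) mm in the frame of wheel_mid, so its top is 94 mm above the wheel's face. It spins freely about its own axis on a steel pin at one end of the black line. Hold it from above and lead it round; it starts on the left (+y) side and a half turn takes it past the robot's side to the right.
- white1: White (unglazed) figure, 120 mm tall, 0.2 kg, standing; origin at the centre of its underside, z up. Heavy round foot 60 mm across, 12 mm high, body 50 mm across up to 58 mm high, above that a round head and hat 38 mm across: grip it there. Waits on the bench at the start; may be absent.
- white2: White (unglazed) figure, 120 mm tall, 0.2 kg, standing; origin at the centre of its underside, z up. Heavy round foot 60 mm across, 12 mm high, body 50 mm across up to 58 mm high, above that a round head and hat 38 mm across: grip it there. Waits on the bench at the start; may be absent.
- white3: White (unglazed) figure, 120 mm tall, 0.2 kg, standing; origin at the centre of its underside, z up. Heavy round foot 60 mm across, 12 mm high, body 50 mm across up to 58 mm high, above that a round head and hat 38 mm across: grip it there. Waits on the bench at the start; may be absent.
- blue1: Blue-glazed figure, 120 mm tall, 0.2 kg, standing; origin at the centre of its underside, z up. Heavy round foot 60 mm across, 12 mm high, body 50 mm across up to 58 mm high, above that a round head and hat 38 mm across: grip it there. On the wheel at the start, 60 mm or more from its neighbours' centres; may be absent.
- blue2: Blue-glazed figure, 120 mm tall, 0.2 kg, standing; origin at the centre of its underside, z up. Heavy round foot 60 mm across, 12 mm high, body 50 mm across up to 58 mm high, above that a round head and hat 38 mm across: grip it there. On the wheel at the start, 60 mm or more from its neighbours' centres; may be absent.
- blue3: Blue-glazed figure, 120 mm tall, 0.2 kg, standing; origin at the centre of its underside, z up. Heavy round foot 60 mm across, 12 mm high, body 50 mm across up to 58 mm high, above that a round head and hat 38 mm across: grip it there. On the wheel at the start, 60 mm or more from its neighbours' centres; may be absent.
- green1: Green-glazed figure, 120 mm tall, 0.2 kg, standing; origin at the centre of its underside, z up. Heavy round foot 60 mm across, 12 mm high, body 50 mm across up to 58 mm high, above that a round head and hat 38 mm across: grip it there. On the wheel at the start, 60 mm or more from its neighbours' centres; may be absent.
- green2: Green-glazed figure, 120 mm tall, 0.2 kg, standing; origin at the centre of its underside, z up. Heavy round foot 60 mm across, 12 mm high, body 50 mm across up to 58 mm high, above that a round head and hat 38 mm across: grip it there. On the wheel at the start, 60 mm or more from its neighbours' centres; may be absent.
- tray_blue: Blue open tray, fixed to the bench, outside 120 mm along its x, 220 mm along its y, 30 mm high, walls and floor 5 mm thick; origin at the centre of its underside. Three figures stand in it in a row along y, 70 mm apart.
- tray_green: Green open tray, fixed to the bench, outside 120 mm along its x, 220 mm along its y, 30 mm high, walls and floor 5 mm thick; origin at the centre of its underside. Three figures stand in it in a row along y, 70 mm apart.
- mug: Blue ceramic mug, 72 mm across, 90 mm high; leave alone. Origin under its centre.
- brush: Brush, 160 mm long, lying on the bench; leave alone.
- spatula: Spatula, 190 mm long, lying on the bench; leave alone.
- glaze_jar: Amber jar with black lid, 60 mm across, 85 mm high; leave alone. Origin under its centre.
- plaster_block: Plaster block 90 x 60 x 40 mm; leave alone. Origin under its centre.
- cork_pad: Cork pad 70 x 100 x 25 mm; leave alone. Origin under its centre.
Things that resemble listed ones, but are neither listed nor needed, are in the scene too. What is shaped like the blue3 but red is not meant. What is shaped like the white1 but yellow is not meant.

How it is judged:
By the outcome, as a careful person would: the job done as asked, in the order asked, and still so for the second after the job is handed in, with the robot touching nothing.
Of white1, white2, white3 only 2 to 3 are there at a start; the rules pass over those that are not, and their reading is None.
Of blue1, blue2, blue3, green1, green2 only 3 to 5 are there at a start; the rules pass over those that are not, and their reading is None.
At some moment in a run one of white1, white2, white3 may be knocked a few centimetres aside while the robot is not near it.
It also fails if it takes over 210 s, if anything falls off the work surface, if the arm or the gripper's body presses on something with over 40 N, if the wrist force passes 120 N, or if a joint passes its speed limit or range.

ROBOT

A 6-joint arm with a two-finger parallel gripper is mounted at the origin on the work surface. World frame = base frame: x ahead of the robot, y to its left, z up, the work surface at z = 0. Lengths are in m, angles in degrees, forces in N, time in s.
With the tool pointing down it reaches from about 0.35 to 0.85 m from the base axis. Payload 8.1 kg.
Tool frame: the origin (TCP) lies between the finger pads; the fingertips stand 8 mm ahead of it and the grasp point (between the pads) lies 11 mm behind it (ctrl.nose_length is the distance from the TCP to the fingertips, in m); y points along the fingers, x is the direction in which the jaws open and shut, and the axes are right-handed (so a half turn about y gives the same grasp; the last joint's range is limited). The gripper opens to 85 mm and grips with 20 to 120 N. Pads are 22 mm wide; open, the fingers measure 114 mm over their backs; the gripper's body (76 mm by 85 mm) begins 54 mm behind the grasp point. The pads swing forward as they close: fully open they stand 13 mm farther back than shut.
Start: joints at [-78.06, 7.471, 85.268, -0, 87.261, -4.893], TCP at [0.174, -0.574, 0.239] pointing down, gripper open.
Joint ranges: [-169.43, 169.43], [-51.17, 129.36], [1.28, 143.12], [-76.62, 256.62], [0, 156.53], [-152.29, 152.29]. Speed limits (degrees/s): [136.94, 136.94, 159.86, 180, 180, 180].

INTERFACE

Orientations are given as [roll, pitch, yaw] about the fixed x, y, z axes, in that order (R = Rz(yaw) Ry(pitch) Rx(roll)).
In Python, from workcell import ctrl, viewer gives the robot as it stands.
- The arm moves only by the shell command python3 -m pendant 'ROWS' [FORCE]. ROWS is JSON, a list that holds one entry, the list of rows, each a list of 7 numbers: the turn, a rotation vector about the tool's x, y, z in rad, then the shift along the tool's x, y, z in m, then the opening, from 0 (shut) to 1 (fully open). In form: [[[ax, ay, az, x, y, z, grip], ...]]. A call has 1 to 10 rows; each row shifts and turns the commanded pose from where the row before left it, along the tool's axes as they then stand; what a row does not reach is not made up. A row lasts 1/12 s, in which the tool goes at most 41.7 mm and 7.16 degrees, less where a joint would pass 70% of its speed; a pose out of reach is approached as far as the arm can. A call with a gripper value outside its range is refused whole. The fingers move at their own pace and stop on an object; FORCE is the grip in N (left out, the last holds). Time passes only in rows, so rows that do not move let the fingers close. It gives the time, the measured TCP pose, the force and the opening at its end, in the units of the state.
- ctrl.state(): the state, without advancing time (a new reading comes with each control period).
- viewer.snapshot(name): name is "scene" or "top" or "wrist"; returns the picture (480x640x3 uint8, blue, green, red); there is no depth.
- viewer.calibration(name): a dict with "fx", "fy", "cx", "cy" (pixels), "origin" and "orientation" of the camera in the world. Camera axes: x right, y down, z forward; pixel columns grow to the right and rows downward; lengths in m; the calibration is good to about 2 mm. A picture is of the moment at which its call begins: read the wrist's pose just before it. calibration takes no time and is no camera call; for the wrist camera it gives the pose at the moment of the call.
- ctrl.hand_in(): hands the job in, once; it reports no verdict.
The state is a dict: "time": time; "qpos": joint angles; "joint_velocities": joint speeds; "effort": joint torques, N m; "eef_pos": TCP position; "tool_rot": TCP orientation; "contact_force": force on the tool from outside, world axes, zero at the start; "ft_torque": the same for the moment, N m; "grip_width": finger opening in m.
Only numpy, scipy, OpenCV 4.12 (cv2) and the standard library are available. Lean on these libraries where they do the work, as an engineer would, in place of code of your own. Each camera call takes 0.05 s, during which the arm holds its last target.

## Working session

There is one attempt and no reset: what is moved stays moved. The work goes in short steps, Python scripts to look and compute and a shell command to move; the robot and the scene stay as the last step left them, time stands still between calls to the robot, and variables do not carry over. Pictures are saved under pics/ and viewed, and the job is handed in when it is done.

```bash
ls; mkdir -p pics; python3 - <<'E'
from workcell import ctrl, viewer
import cv2
s=ctrl.state(); print({k:s[k] for k in ['time','eef_pos','tool_rot','grip_width','contact_force']}, ctrl.nose_length)
for n in ['scene','top','wrist']:
    c=viewer.calibration(n); print(n,c)
    cv2.imwrite(f'pics/{n}0.png',viewer.snapshot(n))
E
```

```text
pics
{'time': 0.0, 'eef_pos': array([ 0.17366064, -0.57376564,  0.23824553]), 'tool_rot': array([-89.98948742,   0.10508382, -73.16978942]), 'grip_width': 0.08541330166202862, 'contact_force': array([ 0.55984025, -0.11998708,  0.39703843])} 0.008
scene {'fx': 584.0437631891568, 'fy': 584.0437631891568, 'cx': 315.3892766574307, 'cy': 233.53371277836897, 'origin': array([1.08663338, 0.51429565, 1.30446979]), 'orientation': array([-148.03167111,   -0.49222384,  129.82273686])}
top {'fx': 440.58033467639154, 'fy': 440.58033467639154, 'cx': 322.6274155094743, 'cy': 245.72754559709097, 'origin': array([0.39849633, 0.00417674, 1.21609341]), 'orientation': array([-1.73483478e+02,  1.46567995e-01, -8.85492664e+01])}
wrist {'fx': 335.87632218634377, 'fy': 335.87632218634377, 'cx': 324.2639011045753, 'cy': 236.3576626038112, 'origin': array([ 0.24838641, -0.55257071,  0.37272057]), 'orientation': array([ 1.62597184e+02,  1.08989101e-01, -7.31849000e+01])}
```

View pics/scene0.png

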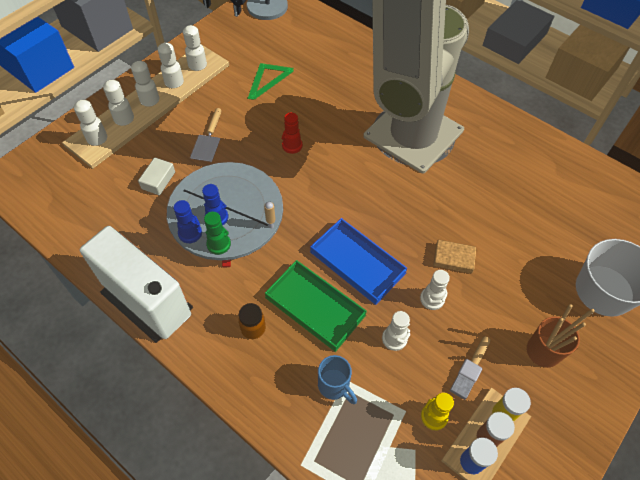

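View pics/top0.png

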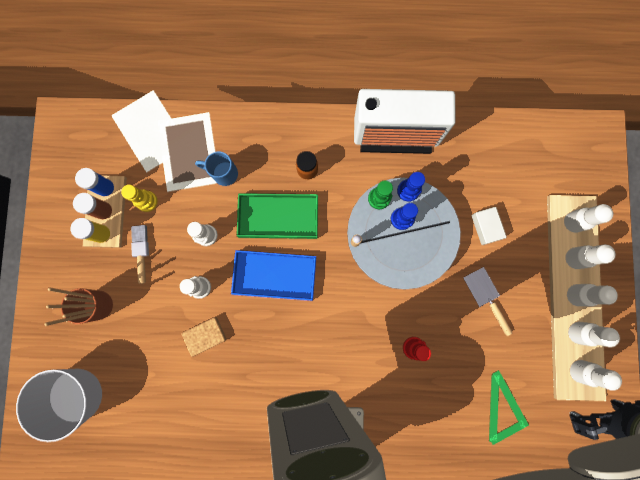

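View pics/wrist0.png

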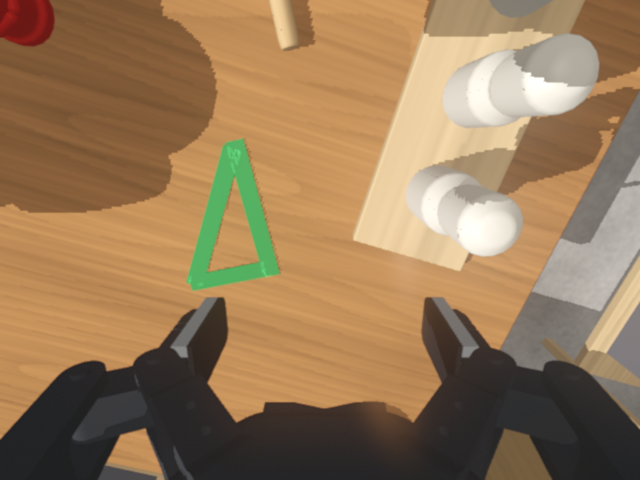

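```bash
cat > h.py <<'E'
import numpy as np, cv2
from scipy.spatial.transform import Rotation as Ro
from workcell import ctrl, viewer
def cam(n):
    c=viewer.calibration(n); R=Ro.from_euler('xyz',c['orientation'],degrees=True).as_matrix()
    return c,R
def cast(n,uv,z,cr=None):
    c,R=cr or cam(n)
    d=R@np.array([(uv[0]-c['cx'])/c['fx'],(uv[1]-c['cy'])/c['fy'],1.])
    o=np.array(c['origin']); return o+d*(z-o[2])/d[2]
def proj(n,P,cr=None):
    c,R=cr or cam(n); p=R.T@(np.array(P)-c['origin']); return np.array([c['cx']+c['fx']*p[0]/p[2],c['cy']+c['fy']*p[1]/p[2]])
def st():
    s=ctrl.state(); print('t',round(s['time'],2),'p',np.round(s['eef_pos'],4),'rot',np.round(s['tool_rot'],1),'F',np.round(s['contact_force'],1),'w',round(s['grip_width'],4),'q',np.round(s['qpos'],0)); return s
E
python3 - <<'E'
import cv2
t=cv2.imread('pics/top0.png'); s=cv2.imread('pics/scene0.png')
cv2.imwrite('pics/c1.png',cv2.resize(t[160:310,150:280],None,fx=4,fy=4,interpolation=cv2.INTER_CUBIC))
cv2.imwrite('pics/c2.png',cv2.resize(t[165:300,340:470],None,fx=4.4,fy=4.4,interpolation=cv2.INTER_CUBIC))
cv2.imwrite('pics/c3.png',cv2.resize(s[20:260,60:310],None,fx=2.4,fy=2.4,interpolation=cv2.INTER_CUBIC))
E
```

```text
(no output)
```

View pics/c1.png

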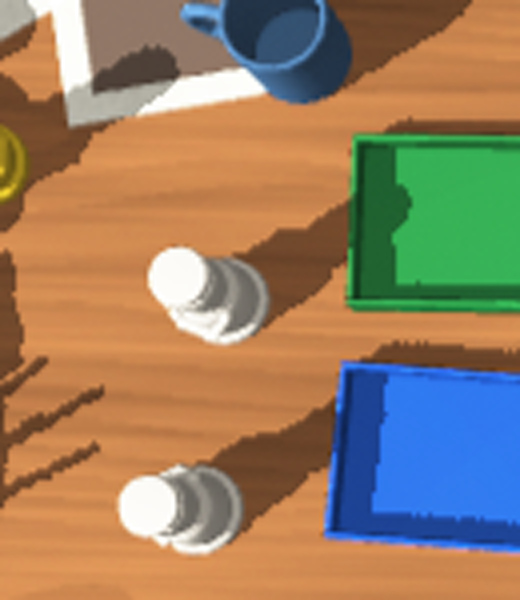

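View pics/c2.png

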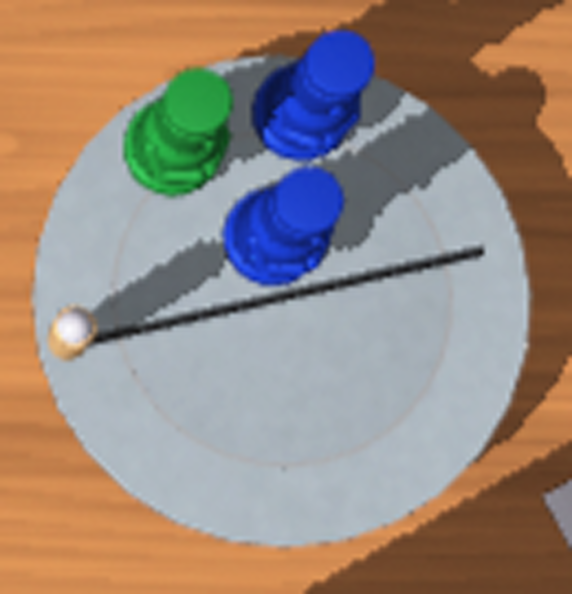

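View pics/c3.png

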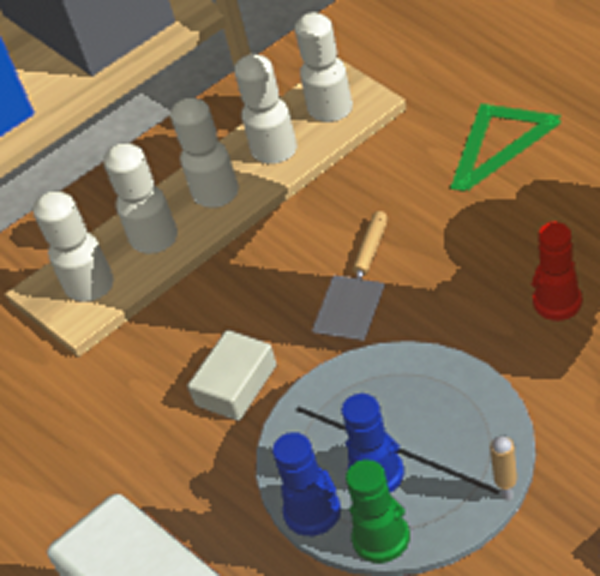

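```bash
python3 - <<'E'
from h import *
t=cv2.imread('pics/top0.png'); cr=cam('top')
for nm,uv,z,f in [('wA',(195,229.2),.12,(205.5,234.5)),('wB',(187.5,286.5),.12,(200,287)),('g',(384.8,187.7),.18,(380.2,196)),('bA',(417,179.8),.18,(410,190.5)),('bB',(410.2,210.5),.18,(403.5,218.5))]:
    print(nm,cast('top',uv,z,cr).round(4),'foot',cast('top',f,z-.12+.006,cr).round(4))
print('griptop',cast('top',(356.6,239.1),.154,cr).round(4))
a=cast('top',(340+95/4.4,165+340/4.4),.06,cr);b=cast('top',(340+482/4.4,165+251/4.4),.06,cr);print('line',a.round(4),b.round(4),np.degrees(np.arctan2(*(a-b)[[0,1]]))) 
hsv=cv2.cvtColor(t,cv2.COLOR_BGR2HSV)
m=((hsv[...,1]<60)&(hsv[...,2]>60)).astype(np.uint8); m[:165]=0;m[300:]=0;m[:,:335]=0;m[:,466:]=0
k,l,s,c=cv2.connectedComponentsWithStats(m);i=1+s[1:,4].argmax();m=(l==i).astype(np.uint8);print(s[i])
cs=max(cv2.findContours(m,0,1)[0],key=cv2.contourArea); h=cv2.convexHull(cs)
P=np.array([cast('top',p[0],.06,cr)[:2] for p in h])
A=np.c_[2*P,np.ones(len(P))]; x=np.linalg.lstsq(A,(P**2).sum(1),rcond=None)[0]
print('disc',x[:2],np.sqrt(x[2]+x[0]**2+x[1]**2)); r=np.hypot(*(P-x[:2]).T);print(r.round(3))
for nm,lo,hi,roi in [('blue',(100,150,60),(125,255,255),(225,245,330,310)),('green',(50,100,40),(85,255,255),(230,185,330,245))]:
    mm=cv2.inRange(hsv,lo,hi); q=np.zeros_like(mm);q[roi[1]:roi[3],roi[0]:roi[2]]=mm[roi[1]:roi[3],roi[0]:roi[2]]
    cs=max(cv2.findContours(q,0,1)[0],key=cv2.contourArea); R=cv2.minAreaRect(cs);B=cv2.boxPoints(R)
    W=np.array([cast('top',p,.03,cr)[:2] for p in B]);print(nm,W.round(3),'c',W.mean(0).round(4),np.linalg.norm(W-np.roll(W,1,0),axis=1).round(3))
E
```

```text
wA [0.5574 0.3323 0.12  ] foot [0.5598 0.3364 0.006 ]
wB [0.4135 0.3426 0.12  ] foot [0.4145 0.3434 0.006 ]
g [ 0.6607 -0.1359  0.18  ] foot [ 0.6667 -0.1393  0.066 ]
bA [ 0.6821 -0.2132  0.18  ] foot [ 0.6836 -0.2185  0.066 ]
bB [ 0.6066 -0.1971  0.18  ] foot [ 0.6076 -0.2015  0.066 ]
griptop [ 0.538  -0.0722  0.154 ]
line [ 0.5422 -0.0922  0.06  ] [ 0.6021 -0.3248  0.06  ] -14.451325873388301
[ 347  178  114  111 8161]
disc [ 0.5717421  -0.20283382] 0.14920129160256412
[0.148 0.149 0.149 0.149 0.149 0.15  0.15  0.15  0.15  0.15  0.149 0.15
 0.149 0.149 0.149 0.149 0.149 0.149 0.149 0.149 0.148 0.149 0.149 0.15
 0.149 0.149 0.149 0.15  0.15  0.15  0.149 0.149 0.149 0.15  0.15  0.149
 0.149 0.149 0.149 0.149 0.149 0.149 0.149 0.149]
blue [[0.398 0.253]
 [0.517 0.25 ]
 [0.506 0.029]
 [0.387 0.034]] c [0.452  0.1414] [0.219 0.119 0.221 0.118]
green [[0.552 0.245]
 [0.675 0.249]
 [0.677 0.028]
 [0.554 0.027]] c [0.6144 0.1372] [0.218 0.123 0.221 0.123]
```

```bash
python3 -m pendant '[[[0,-0.12,0,0,-0.01,0,1],[0,-0.12,0,0,-0.01,0,1],[0,-0.12,0,0,-0.01,0,1],[0,-0.12,0,0,-0.01,0,1],[0,-0.12,0,0,-0.01,0,1],[0,-0.12,0,0,-0.01,0,1],[0,-0.12,0,0,-0.01,0,1],[0,-0.12,0,0,0,0,1],[0,-0.12,0,0,0,0,1],[0,-0.12,0,0,0,0,1]]]' 40; python3 -m pendant '[[[0,-0.077,0,0,0,0,1],[0,0,0,0,0,0,1]]]'
```

```text
time: 0.98
eef_pos: [0.1738, -0.5742, 0.3092]
tool_rot: [-90.0, 0.0, -4.1]
contact_force: [-0.6, -0.1, -0.2]
grip_width: 0.0858
time: 1.15
eef_pos: [0.1737, -0.5741, 0.3089]
tool_rot: [-90.0, 0.0, 0.2]
contact_force: [-0.6, 0.6, -0.3]
grip_width: 0.0853
```

```bash
python3 -m pendant '[[[0,0,0,0.0153,0,0.0363,1],[0,0,0,0.0153,0,0.0363,1],[0,0,0,0.0153,0,0.0363,1],[0,0,0,0.0153,0,0.0363,1],[0,0,0,0.0153,0,0.0363,1],[0,0,0,0.0153,0,0.0363,1],[0,0,0,0.0153,0,0.0363,1],[0,0,0,0.0153,0,0.0363,1],[0,0,0,0.0153,0,0.0363,1],[0,0,0,0.0153,0,0.0363,1]]]'; python3 -m pendant '[[[0,0,0,0.0153,0,0.0363,1],[0,0,0,0.0153,0,0.0363,1],[0,0,0,0.0153,0,0.0363,1],[0,0,0,0.0153,0,0.0363,1],[0,0,0,0.0153,0,0.0363,1],[0,0,0,0.0153,0,0.0363,1],[0,0,0,0.0153,0,0.0363,1],[0,0,0,0.0153,0,0.0363,1],[0,0,0,0.0153,0,0.0363,1],[0,0,0,0.0153,0,0.0363,0.7]]]'; 
python3 -m pendant '[[[0,0,0,0.0153,0,0.0363,0.7],[0,0,0,0.0153,0,0.0363,0.7],[0,0,0,0.0153,0,0.01,0.7],[0,0,0,0.0153,0,0,0.7],[0,0,0,0.0153,0,0,0.7],[0,0,0,0,0,0,0.7],[0,0,0,0,0,0,0.7]]]'
python3 - <<'E'
from h import *
st(); c=cam('wrist'); print(c[0]['origin']); I=viewer.snapshot('wrist'); cv2.imwrite('pics/w1.png',I); cv2.imwrite('pics/t1.png',viewer.snapshot('top'))
for P in [(.557,.332,.12),(.4135,.3426,.12)]: print(proj('wrist',P,c))
E
```

```text
time: 1.98
eef_pos: [0.3269, -0.2095, 0.3093]
tool_rot: [-90.0, -0.0, -0.2]
contact_force: [0.7, 0.3, -0.6]
grip_width: 0.0852
time: 2.82
eef_pos: [0.48, 0.1539, 0.3092]
tool_rot: [-90.0, -0.0, -0.2]
contact_force: [0.6, -1.5, 1.4]
grip_width: 0.0755
time: 3.4
eef_pos: [0.5562, 0.2342, 0.3085]
tool_rot: [-90.0, 0.1, -0.1]
contact_force: [0.3, -0.9, -0.5]
grip_width: 0.0597
t 3.4 p [0.5562 0.2342 0.3085] rot [-90.    0.1  -0.1] F [ 0.3 -0.9 -0.5] w 0.0597 q [18.  7. 79.  0. 94. 18.]
[0.5578284  0.31027507 0.44282102]
[323.46785654 105.29748274]
[161.921464  93.01123 ]
```

View pics/w1.png

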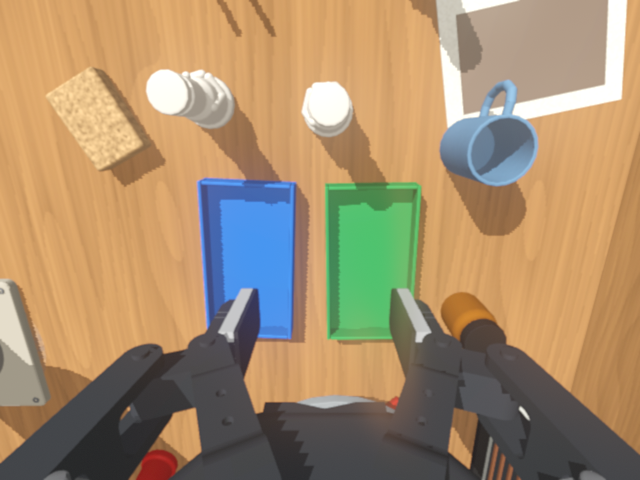

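View pics/t1.png

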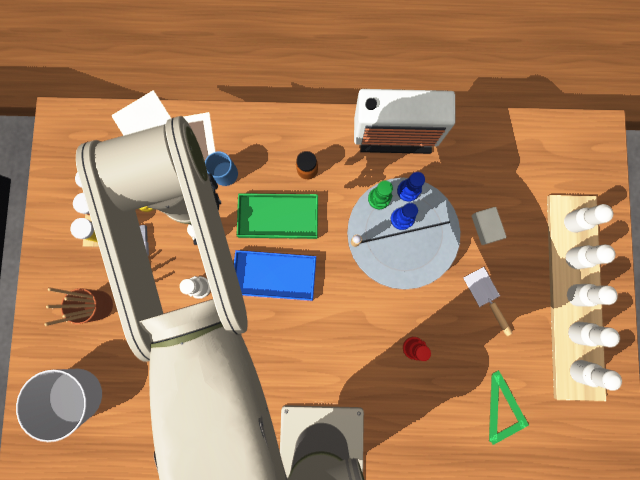

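```bash
python3 - <<'E'
from h import *
I=cv2.imread('pics/w1.png')
cv2.imwrite('pics/w1c.png',cv2.resize(I[50:150,130:370],None,fx=3.3,fy=3.3,interpolation=cv2.INTER_CUBIC))
E
```

```text
(no output)
```

View pics/w1c.png

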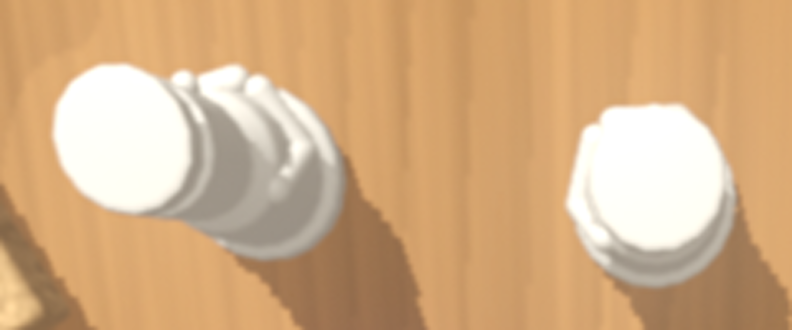

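```bash
python3 - <<'E'
from h import *
c=cam('wrist')
print(cast('wrist',(328.8,103.9),.12,c),cast('wrist',(167,91.8),.12,c))
print('feet', cast('wrist',(130+655/3.3,50+210/3.3),.012,c), cast('wrist',(130+272/3.3,50+175/3.3),.012,c))
# scene view hats
for P in [(.5574,.3323,.12),(.4135,.3426,.12),(.6607,-.1359,.18),(.538,-.0722,.154)]: print(proj('scene',P))
I=cv2.imread('pics/w1.png');hsv=cv2.cvtColor(I,cv2.COLOR_BGR2HSV)
for nm,lo,hi in [('blue',(100,150,60),(125,255,255)),('green',(50,100,40),(85,255,255))]:
    q=cv2.inRange(hsv,lo,hi)
    cs=max(cv2.findContours(q,0,1)[0],key=cv2.contourArea); B=cv2.boxPoints(cv2.minAreaRect(cs))
    W=np.array([cast('wrist',p,.03,c)[:2] for p in B]);print(nm,W.round(3),'c',W.mean(0).round(4))
E
python3 - <<'E'
import cv2
s=cv2.imread('pics/scene0.png')
cv2.imwrite('pics/c4.png',cv2.resize(s[260:360,370:470],None,fx=6,fy=6,interpolation=cv2.INTER_CUBIC))
E
```

```text
[0.56133523 0.33321441 0.12      ] [0.41743901 0.34351058 0.12      ]
feet [0.56238147 0.32994174 0.012     ] [0.42341193 0.34213412 0.012     ]
[401.39987047 317.42056738]
[441.46652685 275.66906927]
[212.87193651 217.71069359]
[269.83704204 205.33610601]
blue [[0.404 0.254]
 [0.519 0.254]
 [0.512 0.03 ]
 [0.378 0.03 ]] c [0.4533 0.1421]
green [[0.558 0.249]
 [0.675 0.249]
 [0.693 0.026]
 [0.558 0.027]] c [0.621  0.1377]
```

View pics/c4.png

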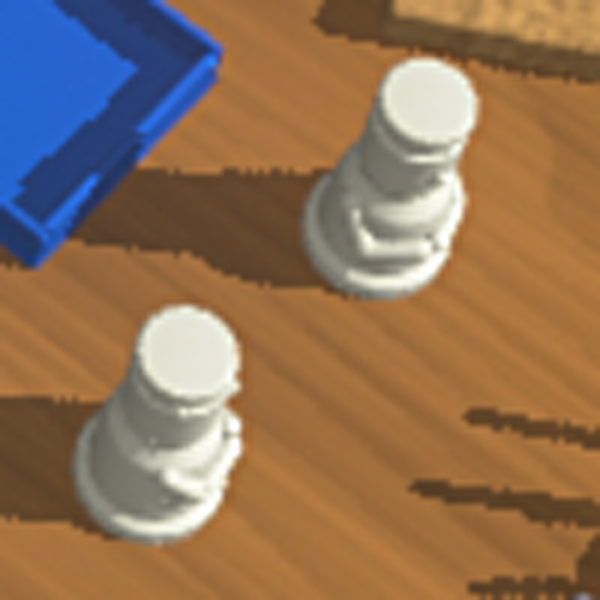

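```bash
python3 -m pendant '[[[0,0,0,0.001,0,0.033,0.7],[0,0,0,0.001,0,0.033,0.7],[0,0,0,0.001,0.01,0.033,0.7],[0,0,0,0,0.035,0,0.7],[0,0,0,0,0.035,0,0.7],[0,0,0,0,0.035,0,0.7],[0,0,0,0,0.035,0,0.7],[0,0,0,0,0.035,0,0.7],[0,0,0,0,0.03,0,0.7],[0,0,0,0,0.0125,0,0.7]]]'; python3 -m pendant '[[[0,0,0,0,0,0,0.7],[0,0,0,0,0,0,0.2],[0,0,0,0,0,0,0.2],[0,0,0,0,0,0,0.2],[0,0,0,0,0,0,0.2],[0,0,0,0,0,0,0.2]]]' 40
```

```text
time: 4.33
eef_pos: [0.5558, 0.3317, 0.0767]
tool_rot: [-90.2, 0.4, -0.1]
contact_force: [0.1, 0.2, -1.8]
grip_width: 0.0599
time: 4.83
eef_pos: [0.561, 0.3342, 0.0849]
tool_rot: [-89.9, -0.2, -0.0]
contact_force: [-1.8, 0.0, 6.6]
grip_width: 0.0373
```

```bash
python3 -m pendant '[[[0,0,0,0,-0.01,0,0.2],[0,0,0,0,-0.025,0,0.2],[0,0,0,0,-0.035,0,0.2],[0,0,0,0,-0.035,0,0.2],[0,0,0,0,-0.035,0,0.2],[0,0,0,0,-0.035,-0.01,0.2],[0,0,0,-0.002,-0.03,-0.02,0.2],[0,0,0,-0.003,-0.01,-0.03,0.2],[0,0,0,-0.003,0,-0.035,0.2],[0,0,0,-0.003,0,-0.035,0.2]]]'; python3 -m pendant '[[[0,0,0,-0.003,0,-0.035,0.2],[0,0,0,-0.003,0,-0.035,0.2],[0,0,0,-0.003,0,-0.035,0.2],[0,0,0,-0.003,0,-0.035,0.2],[0,0,0,-0.003,0,-0.035,0.2],[0,0,0,-0.003,0,-0.035,0.2],[0,0,0,-0.003,0,-0.035,0.2],[0,0,0,-0.003,0,-0.035,0.2],[0,0,0,-0.003,0,-0.035,0.2],[0,0,0,-0.003,0,-0.035,0.2]]]'; python3 -m pendant '[[[0,0,0,0,0,-0.035,0.2],[0,0,0,0,0,-0.03,0.2],[0,0,0,0,0,-0.015,0.2],[0,0,0,0,0,0,0.2]]]'
python3 - <<'E'
from h import *
st(); cv2.imwrite('pics/t2.png',viewer.snapshot('top')); cv2.imwrite('pics/s2.png',viewer.snapshot('scene'))
E
```

```text
time: 5.67
eef_pos: [0.5484, 0.2026, 0.2995]
tool_rot: [-89.9, -0.2, 0.1]
contact_force: [1.1, -0.6, -2.4]
grip_width: 0.0372
time: 6.5
eef_pos: [0.5177, -0.1483, 0.2979]
tool_rot: [-90.0, -0.1, -0.0]
contact_force: [0.5, 0.5, -2.0]
grip_width: 0.0372
time: 6.83
eef_pos: [0.5176, -0.2298, 0.2972]
tool_rot: [-90.1, 0.0, -0.2]
contact_force: [0.6, -0.0, -1.9]
grip_width: 0.037
t 6.83 p [ 0.5176 -0.2298  0.2972] rot [-90.1   0.   -0.2] F [ 0.6 -0.  -1.9] w 0.037 q [-29.   1.  86.  -0.  93. -29.]
```

View pics/t2.png

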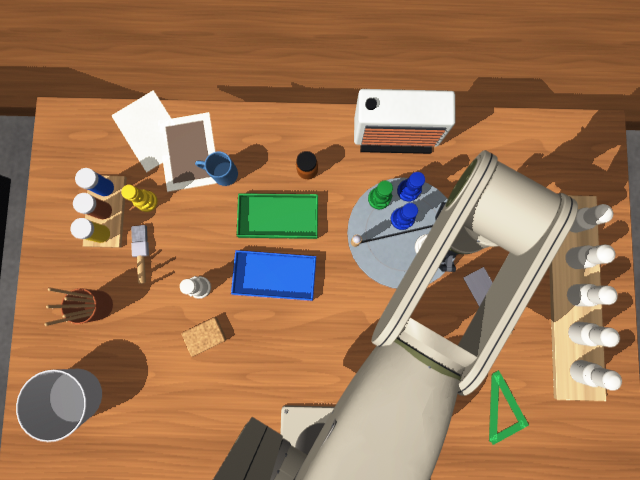

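View pics/s2.png

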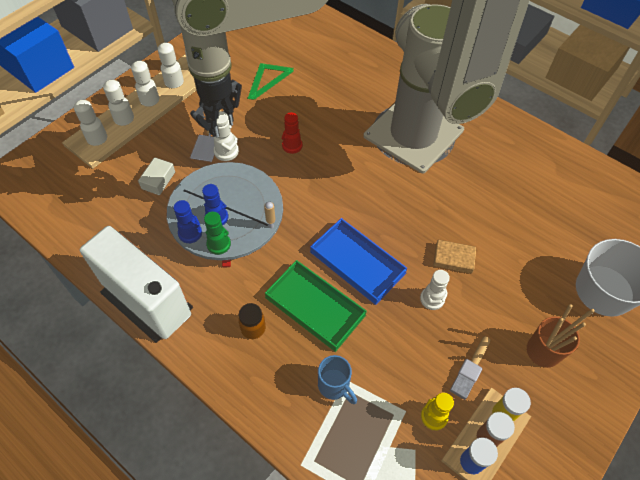

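```bash
python3 -m pendant '[[[0,0,0,0.001,0,-0.017,0.2],[0,0,0,0.001,0,-0.016,0.2],[0,0,0,0,0.025,0,0.2],[0,0,0,0,0.035,0,0.2],[0,0,0,0,0.035,0,0.2],[0,0,0,0,0.03,0,0.2],[0,0,0,0,0.015,0,0.2],[0,0,0,0,0.006,0,0.2],[0,0,0,0,0,0,0.2],[0,0,0,0,0,0,0.2]]]'; python3 -m pendant '[[[0,0,0,0,0.002,0,0.2],[0,0,0,0,0.002,0,0.2],[0,0,0,0,0,0,0.2]]]'
```

```text
time: 7.77
eef_pos: [0.521, -0.2597, 0.1521]
tool_rot: [-90.0, -0.1, 0.0]
contact_force: [-0.5, -0.2, -1.6]
grip_width: 0.0366
time: 8.02
eef_pos: [0.5209, -0.26, 0.1479]
tool_rot: [-90.1, -0.1, 0.0]
contact_force: [-0.2, 0.2, -2.2]
grip_width: 0.0372
```

```bash
python3 -m pendant '[[[0,0,0,0,0.0015,0,0.2],[0,0,0,0,0.001,0,0.2],[0,0,0,0,0,0,0.2]]]';python3 -m pendant '[[[0,0,0,0,0.001,0,0.2],[0,0,0,0,0,0,0.2]]]'
```

```text
time: 8.27
eef_pos: [0.5206, -0.26, 0.145]
tool_rot: [-90.0, -0.1, -0.0]
contact_force: [-1.2, -0.2, 2.0]
grip_width: 0.0369
time: 8.43
eef_pos: [0.5209, -0.2603, 0.1449]
tool_rot: [-90.1, -0.1, -0.0]
contact_force: [-2.5, 0.6, 7.5]
grip_width: 0.0374
```

```bash
python3 -m pendant '[[[0,0,0,0,0,0,0.4],[0,0,0,0,0,0,0.6],[0,0,0,0,0,0,0.7],[0,0,0,0,0,0,0.7],[0,0,0,0,-0.015,0,0.7],[0,0,0,0,-0.03,0,0.7],[0,0,0,0,-0.03,0,0.7],[0,0,0,0,-0.03,0,0.7],[0,0,0,0,-0.03,0,0.7],[0,0,0,0,-0.03,0.01,0.7]]]'; python3 -m pendant '[[[0,0,0,-0.007,0,0.039,0.7],[0,0,0,-0.007,0,0.039,0.7],[0,0,0,-0.007,0,0.039,0.7],[0,0,0,-0.007,0,0.039,0.7],[0,0,0,-0.007,0,0.039,0.7],[0,0,0,-0.007,0,0.039,0.7],[0,0,0,-0.007,0,0.039,0.7],[0,0,0,-0.007,0,0.039,0.7],[0,0,0,-0.007,0,0.039,0.7],[0,0,0,-0.007,0,0.039,0.7]]]'; python3 -m pendant '[[[0,0,0,-0.007,0,0.039,0.7],[0,0,0,-0.007,0,0.039,0.7],[0,0,0,-0.007,0,0.02,0.7],[0,0,0,-0.0075,0,0,0.7],[0,0,0,-0.007,0,0,0.7],[0,0,0,0,0,0,0.7]]]'
python3 - <<'E'
from h import *
st(); c=cam('wrist'); I=viewer.snapshot('wrist'); cv2.imwrite('pics/w3.png',I); cv2.imwrite('pics/t3.png',viewer.snapshot('top'))
print(proj('wrist',(.4155,.343,.12),c))
E
```

```text
time: 9.27
eef_pos: [0.5199, -0.2506, 0.3094]
tool_rot: [-90.0, 0.0, -0.1]
contact_force: [0.3, 0.2, -0.7]
grip_width: 0.0596
time: 10.1
eef_pos: [0.4495, 0.1421, 0.3084]
tool_rot: [-90.0, -0.0, -0.0]
contact_force: [0.4, 0.2, -0.2]
grip_width: 0.0601
time: 10.6
eef_pos: [0.4138, 0.238, 0.3083]
tool_rot: [-90.0, 0.0, 0.0]
contact_force: [-0.2, -0.7, -0.5]
grip_width: 0.0596
t 10.6 p [0.4138 0.238  0.3083] rot [-90.   0.   0.] F [-0.2 -0.7 -0.5] w 0.0596 q [ 24. -13.  98.  -0.  95.  24.]
[324.61098373  96.58074331]
```

View pics/w3.png

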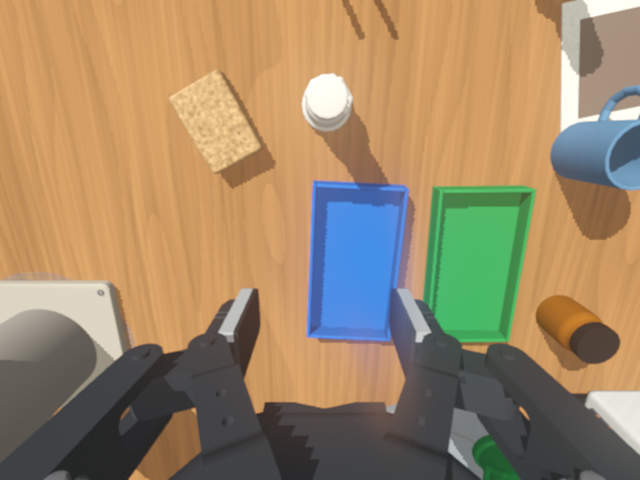

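View pics/t3.png

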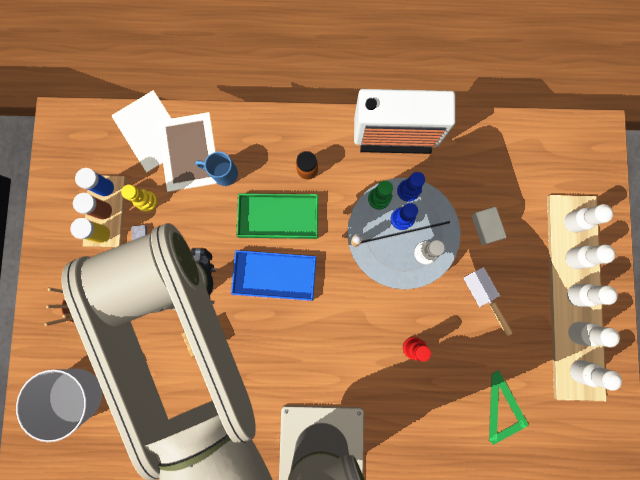

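```bash
python3 -m pendant '[[[0,0,0,0.002,0,0.035,0.7],[0,0,0,0.002,0,0.035,0.7],[0,0,0,0,0.01,0.035,0.7],[0,0,0,0,0.035,0,0.7],[0,0,0,0,0.035,0,0.7],[0,0,0,0,0.035,0,0.7],[0,0,0,0,0.035,0,0.7],[0,0,0,0,0.035,0,0.7],[0,0,0,0,0.025,0,0.7],[0,0,0,0,0.0115,0,0.7]]]'; python3 -m pendant '[[[0,0,0,0,0,0,0.7],[0,0,0,0,0,0,0.7],[0,0,0,0,0,0,0.2],[0,0,0,0,0,0,0.2],[0,0,0,0,0,0,0.2],[0,0,0,0,0,0,0.2]]]' 40;  python3 -m pendant '[[[0,0,0,0,-0.01,0,0.2],[0,0,0,0,-0.025,0,0.2],[0,0,0,0,-0.035,0,0.2],[0,0,0,0,-0.035,0,0.2],[0,0,0,0,-0.035,0,0.2],[0,0,0,0,-0.035,-0.01,0.2],[0,0,0,0,-0.03,-0.02,0.2],[0,0,0,0.003,-0.01,-0.03,0.2],[0,0,0,0.003,0,-0.035,0.2],[0,0,0,0.003,0,-0.035,0.2]]]'
```

```text
time: 11.53
eef_pos: [0.4173, 0.3405, 0.0823]
tool_rot: [-90.2, 0.3, -0.1]
contact_force: [0.1, -0.5, -1.1]
grip_width: 0.0598
time: 12.03
eef_pos: [0.4202, 0.3444, 0.0894]
tool_rot: [-89.9, -0.2, 0.0]
contact_force: [-1.2, -0.9, 7.2]
grip_width: 0.0374
time: 12.87
eef_pos: [0.428, 0.2126, 0.3044]
tool_rot: [-89.9, -0.2, 0.1]
contact_force: [0.2, -0.4, -3.3]
grip_width: 0.0374
```

```bash
python3 -m pendant '[[[0,0,0,0.006,0,-0.036,0.2],[0,0,0,0.006,0,-0.036,0.2],[0,0,0,0.006,0,-0.036,0.2],[0,0,0,0.007,0,-0.036,0.2],[0,0,0,0.007,0,-0.036,0.2],[0,0,0,0.007,0,-0.036,0.2],[0,0,0,0.007,0,-0.036,0.2],[0,0,0,0.007,0,-0.036,0.2],[0,0,0,0.007,0,-0.036,0.2],[0,0,0,0.006,0,-0.03,0.2]]]'; python3 -m pendant '[[[0,0,0,0.003,0,-0.02,0.2],[0,0,0,0,0,-0.012,0.2],[0,0,0,0,0.025,0,0.2],[0,0,0,0,0.035,0,0.2],[0,0,0,0,0.035,0,0.2],[0,0,0,0,0.03,0,0.2],[0,0,0,0,0.013,0,0.2],[0,0,0,0,0.006,0,0.2],[0,0,0,0,0,0,0.2],[0,0,0,0,0,0,0.2]]]'
```

```text
time: 13.7
eef_pos: [0.4936, -0.1432, 0.3028]
tool_rot: [-90.0, -0.0, -0.0]
contact_force: [0.0, -0.2, -2.3]
grip_width: 0.0372
time: 14.53
eef_pos: [0.4978, -0.1729, 0.1599]
tool_rot: [-90.1, -0.1, 0.0]
contact_force: [0.5, 0.2, -1.6]
grip_width: 0.0374
```

Touch height should be about 0.1494.

```bash
python3 -m pendant '[[[0,0,0,0,0.006,0,0.2],[0,0,0,0,0.002,0,0.2],[0,0,0,0,0.002,0,0.2],[0,0,0,0,0,0,0.2]]]';python3 -m pendant '[[[0,0,0,0,0.001,0,0.2],[0,0,0,0,0,0,0.2]]]'
```

```text
time: 14.87
eef_pos: [0.4973, -0.1731, 0.1491]
tool_rot: [-90.1, -0.1, -0.0]
contact_force: [-2.0, 0.0, 3.3]
grip_width: 0.0376
time: 15.03
eef_pos: [0.4974, -0.1733, 0.149]
tool_rot: [-90.1, -0.1, -0.0]
contact_force: [-4.8, 1.2, 10.6]
grip_width: 0.0372
```

```bash
python3 -m pendant '[[[0,0,0,0,0,0,0.4],[0,0,0,0,0,0,0.6],[0,0,0,0,0,0,0.7],[0,0,0,0,0,0,0.7],[0,0,0,0,-0.015,0,0.7],[0,0,0,0,-0.03,0,0.7],[0,0,0,0,-0.03,0,0.7],[0,0,0,0,-0.03,0,0.7],[0,0,0,0,-0.02,0.02,0.7],[0,0,0,0.01,0,0.035,0.7]]]'; python3 -m pendant '[[[0,0,0,0.01,0,0.035,0.7],[0,0,0,0.01,0,0.035,0.7],[0,0,0,0.01,0,0.035,0.7],[0,0,0,0,0,0.035,0.7],[0,0,0,0,0,0.035,0.7],[0,0,0,0,0,0,0.7]]]'
python3 - <<'E'
from h import *
st(); I=viewer.snapshot('top'); cv2.imwrite('pics/t4.png',I)
cv2.imwrite('pics/t4c.png',cv2.resize(I[165:300,340:470],None,fx=4.4,fy=4.4,interpolation=cv2.INTER_CUBIC))
E
```

```text
time: 15.87
eef_pos: [0.5083, -0.1204, 0.2778]
tool_rot: [-90.2, -0.4, -0.2]
contact_force: [1.7, -0.0, 0.2]
grip_width: 0.0603
time: 16.37
eef_pos: [0.5364, 0.063, 0.2716]
tool_rot: [-89.8, 0.0, 0.3]
contact_force: [0.4, -0.8, 0.5]
grip_width: 0.06
t 16.37 p [0.5364 0.063  0.2716] rot [-89.8   0.    0.3] F [ 0.4 -0.8  0.5] w 0.06 q [ 1. -2. 92.  0. 90.  1.]
```

View pics/t4c.png

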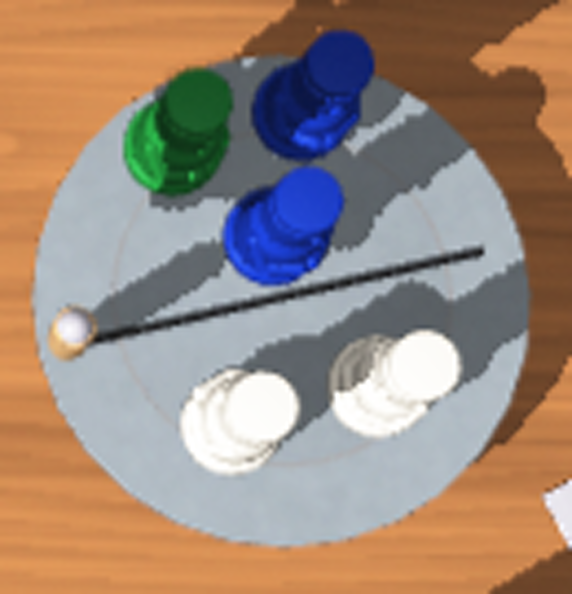

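```bash
python3 - <<'E'
from h import *
for uv in [(420,368),(261,411)]: print(cast('top',(340+uv[0]/4.4,165+uv[1]/4.4),.18))
c=cam('wrist');print(proj('wrist',(.538,-.072,.154),c),proj('wrist',(.541,-.072,.154),c))
E
python3 -m pendant '[[[0,0,0,0.001,0,-0.035,0.7],[0,0,0,0.002,0,-0.035,0.7],[0,0,0,0.001,0,-0.035,0.7],[0,0,0,0,0,-0.028,0.7],[0,0,0,0,0,0,0.7]]]'
python3 - <<'E'
from h import *
st(); I=viewer.snapshot('wrist'); cv2.imwrite('pics/w5.png',I)
E
```

```text
[ 0.5164982  -0.25694983  0.18      ]
[ 0.49117829 -0.17173137  0.18      ]
[323.68808377 373.25183417] [327.01603978 373.26237598]
time: 16.83
eef_pos: [0.5403, -0.0815, 0.2716]
tool_rot: [-90.1, 0.0, -0.3]
contact_force: [0.0, -0.7, 0.2]
grip_width: 0.0598
t 16.83 p [ 0.5403 -0.0815  0.2716] rot [-90.1   0.   -0.3] F [ 0.  -0.7  0.2] w 0.0598 q [-14.  -2.  91.  -0.  90. -14.]
```

View pics/w5.png

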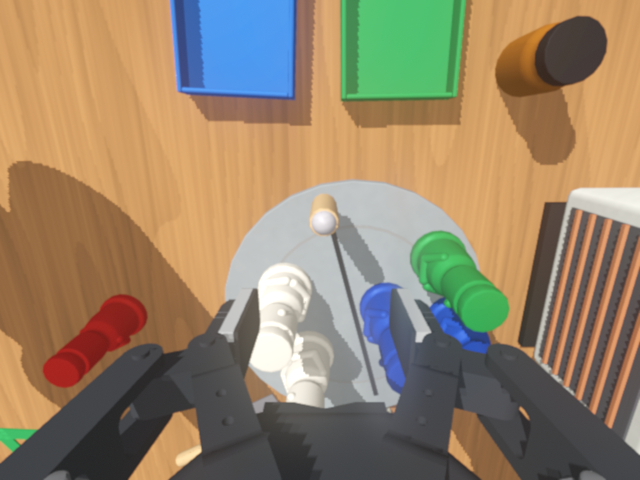

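```bash
python3 - <<'E'
from h import *
print(cast('wrist',(323,222),.154),'base',cast('wrist',(325,200),.088))
st()
E
```

```text
[ 0.54078961 -0.07079728  0.154     ] base [ 0.54253184 -0.06669822  0.088     ]
t 16.88 p [ 0.5404 -0.0792  0.2716] rot [-90.    0.   -0.3] F [ 0.1  0.5 -0.3] w 0.0598 q [-14.  -2.  91.  -0.  90. -13.]
```

```bash
python3 -m pendant '[[[0,0,0,0.001,0.02,0.007,0.7],[0,0,0,0,0.03,0,0.7],[0,0,0,0,0.03,0,0.7],[0,0,0,0,0.03,0,0.7],[0,0,0,0,0.02,0,0.7],[0,0,0,0,0.014,0,0.7],[0,0,0,0,0,0,0.7],[0,0,0,0,0,0,0.7]]]'; python3 -m pendant '[[[0,0,0,0,0,0,0.5],[0,0,0,0,0,0,0.3],[0,0,0,0,0,0,0.1],[0,0,0,0,0,0,0.1],[0,0,0,0,0,0,0.1],[0,0,0,0,0,0,0.1]]]' 40
python3 - <<'E'
from h import *
st(); I=viewer.snapshot('wrist'); cv2.imwrite('pics/w6.png',I)
th=np.radians(np.linspace(14.45,14.45+180,61)); p=.135*np.c_[-np.sin(th),np.cos(th)]; d=np.diff(p,axis=0)*1000
print(d.round(1).tolist())
E
```

```text
time: 17.55
eef_pos: [0.5411, -0.0683, 0.1272]
tool_rot: [-90.0, 0.1, 0.0]
contact_force: [0.1, -0.0, 1.2]
grip_width: 0.0594
time: 18.05
eef_pos: [0.5428, -0.0688, 0.1296]
tool_rot: [-90.0, -0.1, 0.0]
contact_force: [-2.4, 0.8, 6.8]
grip_width: 0.0232
t 18.05 p [ 0.5428 -0.0688  0.1296] rot [-90.   -0.1   0. ] F [-2.4  0.8  6.8] w 0.0232 q [-13.   4. 101.   0.  75. -13.]
[[-6.8, -1.9], [-6.7, -2.3], [-6.6, -2.6], [-6.4, -3.0], [-6.2, -3.3], [-6.1, -3.6], [-5.9, -3.9], [-5.6, -4.2], [-5.4, -4.5], [-5.2, -4.8], [-4.9, -5.1], [-4.6, -5.3], [-4.4, -5.6], [-4.1, -5.8], [-3.8, -6.0], [-3.4, -6.2], [-3.1, -6.3], [-2.8, -6.5], [-2.4, -6.6], [-2.1, -6.8], [-1.7, -6.9], [-1.4, -6.9], [-1.0, -7.0], [-0.6, -7.0], [-0.3, -7.1], [0.1, -7.1], [0.5, -7.1], [0.9, -7.0], [1.2, -7.0], [1.6, -6.9], [1.9, -6.8], [2.3, -6.7], [2.6, -6.6], [3.0, -6.4], [3.3, -6.2], [3.6, -6.1], [3.9, -5.9], [4.2, -5.6], [4.5, -5.4], [4.8, -5.2], [5.1, -4.9], [5.3, -4.6], [5.6, -4.4], [5.8, -4.1], [6.0, -3.8], [6.2, -3.4], [6.3, -3.1], [6.5, -2.8], [6.6, -2.4], [6.8, -2.1], [6.9, -1.7], [6.9, -1.4], [7.0, -1.0], [7.0, -0.6], [7.1, -0.3], [7.1, 0.1], [7.1, 0.5], [7.0, 0.9], [7.0, 1.2], [6.9, 1.6]]
```

View pics/w6.png

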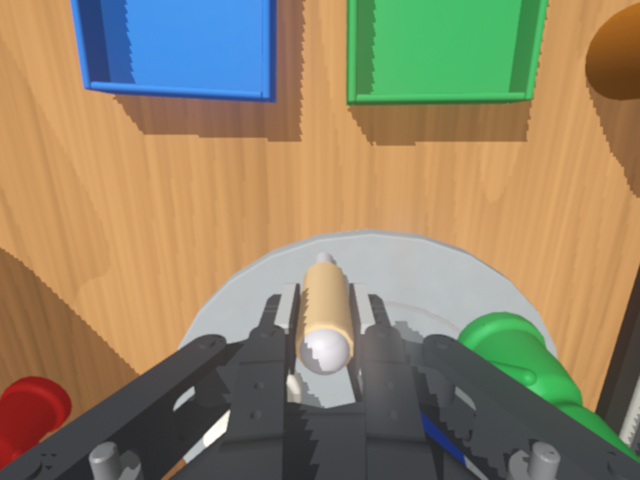

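```bash
python3 -m pendant '[[[0,0,0,-0.002,0,-0.0005,0.1],[0,0,0,-0.0048,0,-0.0014,0.1],[0,0,0,-0.0067,0,-0.0023,0.1],[0,0,0,-0.0066,0,-0.0026,0.1],[0,0,0,-0.0064,0,-0.003,0.1],[0,0,0,-0.0062,0,-0.0033,0.1],[0,0,0,-0.0061,0,-0.0036,0.1],[0,0,0,-0.0059,0,-0.0039,0.1],[0,0,0,-0.0056,0,-0.0042,0.1],[0,0,0,-0.0054,0,-0.0045,0.1]]]'
```

```text
time: 18.93
eef_pos: [0.4865, -0.0971, 0.1295]
tool_rot: [-89.9, -0.1, 0.0]
contact_force: [-1.6, 8.2, 11.7]
grip_width: 0.0231
```

```bash
python3 -m pendant '[[[0,0,0,-0.0052,0,-0.0048,0.1],[0,0,0,-0.0049,0,-0.0051,0.1],[0,0,0,-0.0046,0,-0.0053,0.1],[0,0,0,-0.0044,0,-0.0056,0.1],[0,0,0,-0.0041,0,-0.0058,0.1],[0,0,0,-0.0038,0,-0.006,0.1],[0,0,0,-0.0034,0,-0.0062,0.1],[0,0,0,-0.0031,0,-0.0063,0.1],[0,0,0,-0.0028,0,-0.0065,0.1],[0,0,0,-0.0024,0,-0.0066,0.1]]]'
python3 - <<'E'
from h import *
s=st()
p=s['eef_pos'][:2]-np.array([.5428,-.0688]); th=np.radians(14.45); c=-.135*np.array([-np.sin(th),np.cos(th)]); v=p-c; print('r',np.hypot(*v),'ang',np.degrees(np.arctan2(-v[0],v[1]))-14.45)
I=viewer.snapshot('scene'); cv2.imwrite('pics/s7.png',I)
E
```

```text
time: 19.77
eef_pos: [0.4462, -0.1559, 0.1295]
tool_rot: [-89.9, 0.1, 0.0]
contact_force: [-12.9, 6.9, 19.3]
grip_width: 0.023
t 19.77 p [ 0.4462 -0.1559  0.1295] rot [-89.9   0.1   0. ] F [-12.9   6.9  19.3] w 0.023 q [-25.  -8. 112.   0.  76. -26.]
r 0.13741764548829552 ang 57.034483478718
```

View pics/s7.png

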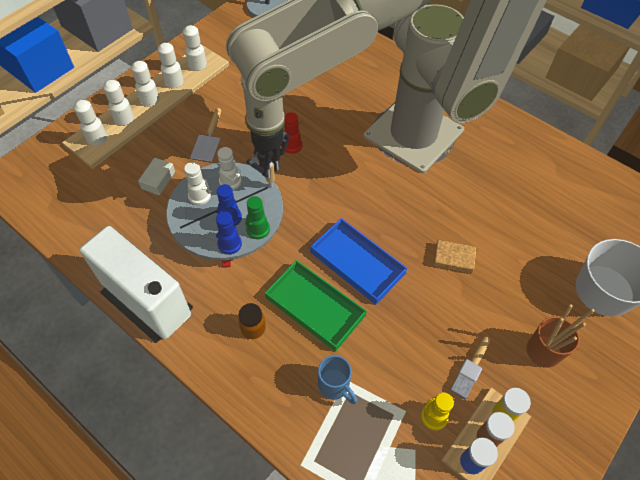

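```bash
python3 -m pendant '[[[0,0,0,-0.0026,-0.0005,-0.0068,0.1],[0,0,0,-0.0022,-0.0005,-0.0069,0.1],[0,0,0,-0.0018,-0.0005,-0.0069,0.1],[0,0,0,-0.001,0,-0.007,0.1],[0,0,0,-0.0006,0,-0.007,0.1],[0,0,0,-0.0003,0,-0.0071,0.1],[0,0,0,0.0001,0,-0.0071,0.1],[0,0,0,0.0005,0,-0.0071,0.1],[0,0,0,0.0009,0,-0.007,0.1],[0,0,0,0.0012,0,-0.007,0.1]]]'
```

```text
time: 20.65
eef_pos: [0.4411, -0.2273, 0.1296]
tool_rot: [-90.1, 0.0, -0.0]
contact_force: [-4.4, -0.3, 6.4]
grip_width: 0.0231
```

```bash
python3 -m pendant '[[[0,0,0,0.0016,0,-0.0069,0.1],[0,0,0,0.0019,0,-0.0068,0.1],[0,0,0,0.0023,0,-0.0067,0.1],[0,0,0,0.0026,0,-0.0066,0.1],[0,0,0,0.003,0,-0.0064,0.1],[0,0,0,0.0033,0,-0.0062,0.1],[0,0,0,0.0036,0,-0.0061,0.1],[0,0,0,0.0039,0,-0.0059,0.1],[0,0,0,0.0042,0,-0.0056,0.1],[0,0,0,0.0045,0,-0.0054,0.1]]]'
python3 - <<'E'
from h import *
s=st()
p=s['eef_pos'][:2]-np.array([.5428,-.0688]); th=np.radians(14.45); c=-.135*np.array([-np.sin(th),np.cos(th)]); v=p-c; print('r',np.hypot(*v),'ang',np.degrees(np.arctan2(-v[0],v[1]))-14.45)
E
```

```text
time: 21.48
eef_pos: [0.4721, -0.2897, 0.1296]
tool_rot: [-90.0, 0.0, -0.0]
contact_force: [-3.8, 1.1, 7.0]
grip_width: 0.0227
t 21.48 p [ 0.4721 -0.2897  0.1296] rot [-90.   0.  -0.] F [-3.8  1.1  7. ] w 0.0227 q [-37.   5. 100.  -0.  75. -37.]
r 0.13795054122962538 ang 116.38679374627951
```

```bash
python3 -m pendant '[[[0,0,0,0.0048,0,-0.0052,0.1],[0,0,0,0.0051,0,-0.0049,0.1],[0,0,0,0.0053,0,-0.0046,0.1],[0,0,0,0.0056,0,-0.0044,0.1],[0,0,0,0.0058,0,-0.0041,0.1],[0,0,0,0.006,0,-0.0038,0.1],[0,0,0,0.0062,0,-0.0034,0.1],[0,0,0,0.0063,0,-0.0031,0.1],[0,0,0,0.0065,0,-0.0028,0.1],[0,0,0,0.0066,0,-0.0024,0.1]]]'
```

```text
time: 22.32
eef_pos: [0.531, -0.3285, 0.1296]
tool_rot: [-90.1, -0.0, -0.0]
contact_force: [-2.1, -2.1, 5.9]
grip_width: 0.0228
```

```bash
python3 -m pendant '[[[0,0,0,0.0068,0,-0.0021,0.1],[0,0,0,0.0069,0,-0.0017,0.1],[0,0,0,0.0069,0,-0.0014,0.1],[0,0,0,0.007,0,-0.001,0.1],[0,0,0,0.007,0,-0.0006,0.1],[0,0,0,0.007,0,-0.0003,0.1],[0,0,0,0.006,0,0.0001,0.1],[0,0,0,0.0045,0,0.0003,0.1],[0,0,0,0.003,0,0.0003,0.1],[0,0,0,0,0,0,0.1]]]'
python3 - <<'E'
from h import *
s=st()
p=s['eef_pos'][:2]-np.array([.5428,-.0688]); th=np.radians(14.45); c=-.135*np.array([-np.sin(th),np.cos(th)]); v=p-c; print('r',np.hypot(*v),'ang',np.degrees(np.arctan2(-v[0],v[1]))-14.45)
I=viewer.snapshot('scene'); cv2.imwrite('pics/s8.png',I)
E
```

```text
time: 23.15
eef_pos: [0.5874, -0.3344, 0.1297]
tool_rot: [-90.1, -0.1, 0.0]
contact_force: [2.1, -5.2, 3.6]
grip_width: 0.0228
t 23.15 p [ 0.5874 -0.3344  0.1297] rot [-90.1  -0.1   0. ] F [ 2.1 -5.2  3.6] w 0.0228 q [-34.  23.  79.  -0.  78. -34.]
r 0.1353118234455475 ang -189.80517409304295
```

View pics/s8.png

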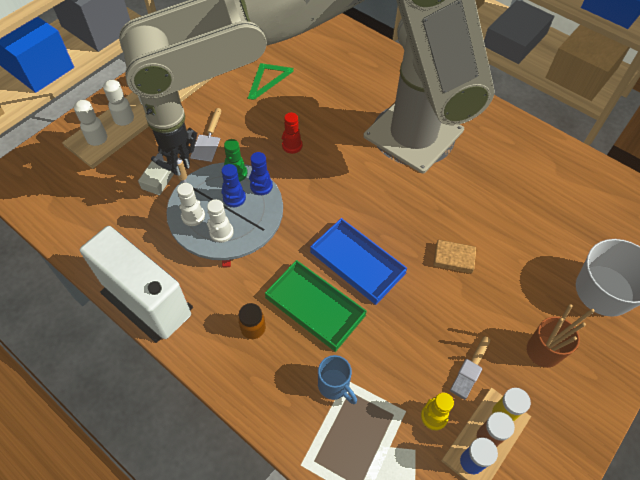

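```bash
python3 -m pendant '[[[0,0,0,0.006,0,0.0006,0.1],[0,0,0,0.006,0,0.001,0.1],[0,0,0,0.006,0,0.001,0.1],[0,0,0,0.004,0,0.001,0.1],[0,0,0,0.001,0,0.0005,0.1],[0,0,0,0,0,0,0.1],[0,0,0,0,0,0,0.1]]]'
```

```text
time: 23.78
eef_pos: [0.6096, -0.3302, 0.1297]
tool_rot: [-90.1, -0.1, 0.0]
contact_force: [0.4, -7.1, 5.0]
grip_width: 0.023
```

```bash
python3 -m pendant '[[[0,0,0,0,0,0,0.3],[0,0,0,0,0,0,0.4],[0,0,0,0,0,0,0.5],[0,0,0,0,0,0,0.6],[0,0,0,0,0,0,0.6],[0,0,0,0,-0.02,0,0.6],[0,0,0,0,-0.03,0,0.6],[0,0,0,0,-0.03,0,0.6],[0,0,0,0,-0.03,0,0.6],[0,0,0,0,-0.03,0,0.6]]]'; python3 -m pendant '[[[0,0,0,-0.012,-0.02,0.03,0.6],[0,0,0,-0.012,-0.01,0.036,0.6],[0,0,0,-0.012,0,0.036,0.6],[0,0,0,-0.012,0,0.036,0.6],[0,0,0,-0.012,0,0.036,0.6],[0,0,0,-0.012,0,0.036,0.6],[0,0,0,-0.012,0,0.036,0.6],[0,0,0,-0.01,0,0.036,0.6],[0,0,0,-0.01,0,0.03,0.6],[0,0,0,0,0,0,0.6]]]'
python3 - <<'E'
from h import *
st(); I=viewer.snapshot('top'); cv2.imwrite('pics/t9.png',I)
cv2.imwrite('pics/t9c.png',cv2.resize(I[165:300,340:470],None,fx=4.4,fy=4.4,interpolation=cv2.INTER_CUBIC))
cv2.imwrite('pics/s9.png',viewer.snapshot('scene'));c=cam('wrist');cv2.imwrite('pics/w9.png',viewer.snapshot('wrist'))
E
```

```text
time: 24.62
eef_pos: [0.6086, -0.3293, 0.2705]
tool_rot: [-90.0, 0.0, 0.0]
contact_force: [0.8, -0.1, -0.0]
grip_width: 0.0508
time: 25.45
eef_pos: [0.5033, -0.0127, 0.2997]
tool_rot: [-89.9, -0.0, 0.2]
contact_force: [0.3, 0.0, -0.1]
grip_width: 0.051
t 25.45 p [ 0.5033 -0.0127  0.2997] rot [-89.9  -0.    0.2] F [ 0.3  0.  -0.1] w 0.051 q [-7. -9. 95.  0. 94. -8.]
```

View pics/t9c.png

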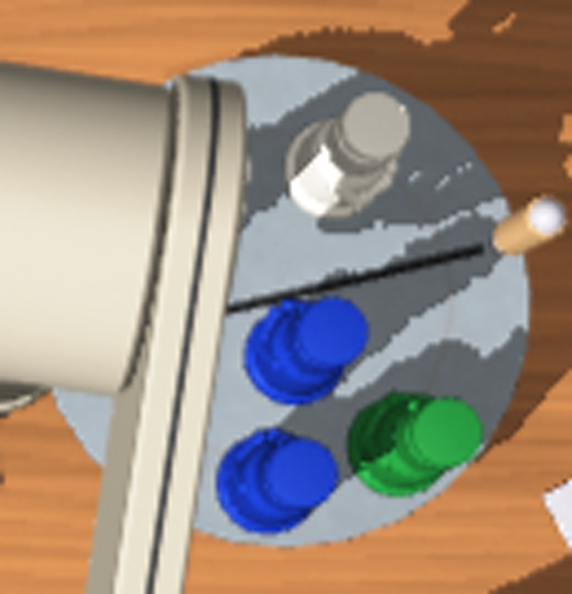

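View pics/w9.png

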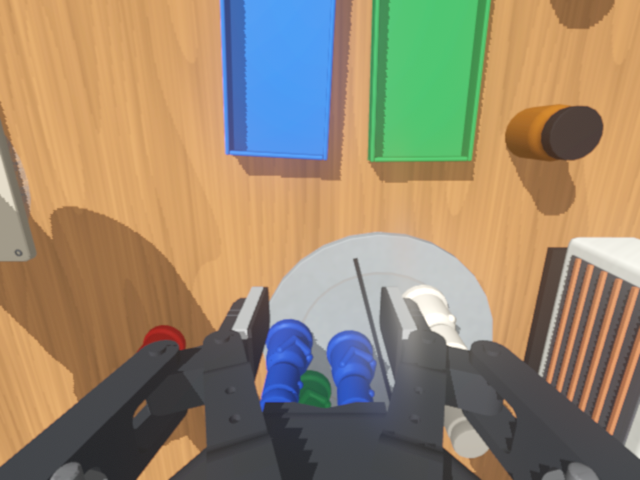

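```bash
python3 - <<'E'
from h import *
for n,uv in [('bB',(333,330)),('bA',(302,475)),('g',(448,433))]: print(n,cast('top',(340+uv[0]/4.4,165+uv[1]/4.4),.18)+[.005,-.002,0])
a=cast('top',(340+228/4.4,165+309.5/4.4),.06);b=cast('top',(340+482/4.4,165+248/4.4),.06);print(np.degrees(np.arctan2(*(a-b)[[0,1]])))
E
```

```text
bB [ 0.54091291 -0.21222644  0.18      ]
bA [ 0.46244192 -0.19579617  0.18      ]
g [ 0.48687642 -0.27378858  0.18      ]
-15.111224070860574
```

```bash
python3 -m pendant '[[[0,0,0,0.006,0,-0.034,0.6],[0,0,0,0.006,0,-0.034,0.6],[0,0,0,0.006,0,-0.034,0.6],[0,0,0,0.006,0,-0.034,0.6],[0,0,0,0.006,0,-0.034,0.6],[0,0,0,0.006,0,-0.028,0.6],[0,0,0,0,0,0,0.6],[0,0,0,0,0,0,0.6]]]'
python3 - <<'E'
from h import *
st();c=cam('wrist');cv2.imwrite('pics/w10.png',viewer.snapshot('wrist'));cv2.imwrite('pics/s10.png',viewer.snapshot('scene'))
E
```

```text
time: 26.27
eef_pos: [0.5403, -0.2185, 0.2983]
tool_rot: [-90.0, 0.1, -0.3]
contact_force: [-0.1, 0.7, 0.2]
grip_width: 0.0512
t 26.27 p [ 0.5403 -0.2185  0.2983] rot [-90.    0.1  -0.3] F [-0.1  0.7  0.2] w 0.0512 q [-27.   4.  83.  -0.  93. -27.]
```

View pics/w10.png

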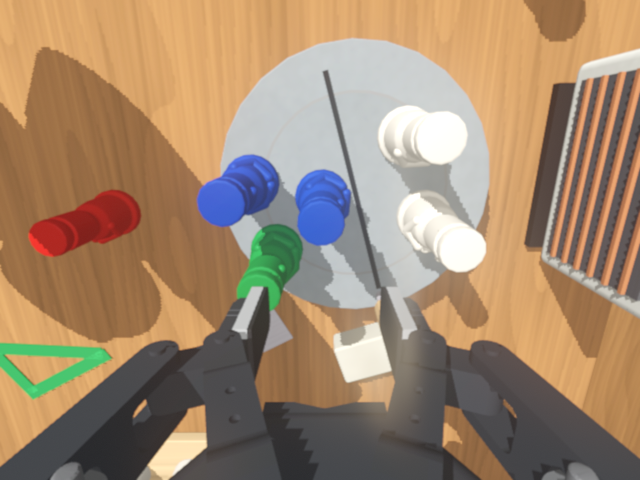

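View pics/s10.png

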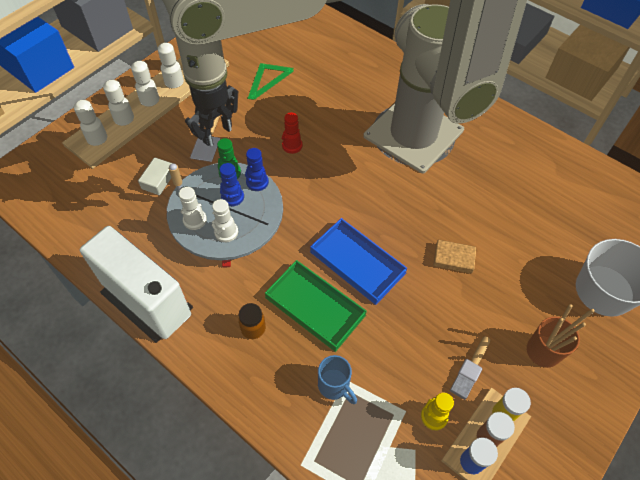

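```bash
python3 - <<'E'
from h import *
c=cam('wrist')
for n,uv in [('bB',(321.5,222)),('bA',(222,201)),('g',(260,294)),('w',(441,138)),('w',(462,249))]: print(n,cast('wrist',uv,.18,c).round(4))
a=cast('wrist',(326,72),.06,c);b=cast('wrist',(377,287),.06,c);print(np.degrees(np.arctan2(*(a-b)[[0,1]])),a,b)
E
```

```text
bB [ 0.5397 -0.2079  0.18  ]
bA [ 0.4636 -0.1912  0.18  ]
g [ 0.4881 -0.27    0.18  ]
w [ 0.6264 -0.1452  0.18  ]
w [ 0.652  -0.2305  0.18  ]
-14.616829544582709 [ 0.54382769 -0.08334146  0.06      ] [ 0.60613655 -0.32226112  0.06      ]
```

```bash
python3 -m pendant '[[[0,0,0,0,0.015,0.008,0.6],[0,0,0,0,0.03,0,0.6],[0,0,0,0,0.03,0,0.6],[0,0,0,0,0.03,0,0.6],[0,0,0,0,0.025,0,0.6],[0,0,0,0,0.014,0,0.6],[0,0,0,0,0.008,0,0.6],[0,0,0,0,0,0,0.6],[0,0,0,0,0,0,0.6]]]'; python3 -m pendant '[[[0,0,0,0,0,0,0.4],[0,0,0,0,0,0,0.2],[0,0,0,0,0,0,0.2],[0,0,0,0,0,0,0.2],[0,0,0,0,0,0,0.2]]]' 40
```

```text
time: 27.12
eef_pos: [0.5411, -0.2072, 0.148]
tool_rot: [-90.0, -0.0, 0.0]
contact_force: [-0.1, 0.3, 0.7]
grip_width: 0.0512
time: 27.53
eef_pos: [0.5417, -0.2081, 0.1492]
tool_rot: [-90.1, -0.2, -0.0]
contact_force: [-2.0, 1.0, 5.9]
grip_width: 0.0369
```

```bash
python3 -m pendant '[[[0,0,0,0,-0.01,0,0.2],[0,0,0,0,-0.025,0,0.2],[0,0,0,0,-0.035,0,0.2],[0,0,0,0,-0.035,0,0.2],[0,0,0,0,-0.03,0,0.2],[0,0,0,0,-0.02,0.01,0.2],[0,0,0,-0.003,0,0.02,0.2],[0,0,0,-0.006,0,0.03,0.2],[0,0,0,-0.008,0,0.035,0.2],[0,0,0,-0.008,0,0.035,0.2]]]'; python3 -m pendant '[[[0,0,0,-0.008,0,0.035,0.2],[0,0,0,-0.008,0,0.035,0.2],[0,0,0,-0.008,0,0.035,0.2],[0,0,0,-0.008,0,0.035,0.2],[0,0,0,-0.008,0,0.035,0.2],[0,0,0,-0.008,0,0.035,0.2],[0,0,0,-0.008,0,0.03,0.2],[0,0,0,-0.004,0,0.02,0.2],[0,0,0,0,0,0.01,0.2],[0,0,0,0,0,0,0.2]]]'; python3 -m pendant '[[[0,0,0,0,0.02,0,0.2],[0,0,0,0,0.035,0,0.2],[0,0,0,0,0.035,0,0.2],[0,0,0,0,0.035,0,0.2],[0,0,0,0,0.03,0,0.2],[0,0,0,0,0.02,0,0.2],[0,0,0,0,0.01,0,0.2],[0,0,0,0,0,0,0.2],[0,0,0,0,0,0,0.2]]]'
```

```text
time: 28.37
eef_pos: [0.5152, -0.0768, 0.3028]
tool_rot: [-90.0, -0.0, -0.1]
contact_force: [0.5, 0.9, -1.8]
grip_width: 0.0371
time: 29.2
eef_pos: [0.4554, 0.1941, 0.3027]
tool_rot: [-90.0, -0.0, 0.2]
contact_force: [0.2, -0.5, -1.8]
grip_width: 0.0373
time: 29.95
eef_pos: [0.4563, 0.1917, 0.118]
tool_rot: [-90.0, -0.0, -0.0]
contact_force: [0.9, 0.4, -1.7]
grip_width: 0.0372
```

```bash
python3 -m pendant '[[[0,0,0,0,0.012,0,0.2],[0,0,0,0,0.007,0,0.2],[0,0,0,0,0.003,0,0.2],[0,0,0,0,0,0,0.2],[0,0,0,0,0,0,0.2]]]'
```

```text
time: 30.37
eef_pos: [0.4558, 0.1924, 0.0954]
tool_rot: [-90.0, 0.0, 0.0]
contact_force: [-0.4, -0.8, -2.8]
grip_width: 0.0368
```

```bash
python3 -m pendant '[[[0,0,0,0,0.0015,0,0.2],[0,0,0,0,0.001,0,0.2],[0,0,0,0,0,0,0.2]]]'
```

```text
time: 30.62
eef_pos: [0.4563, 0.1928, 0.0943]
tool_rot: [-90.0, -0.1, 0.0]
contact_force: [-3.4, -0.2, 7.0]
grip_width: 0.0373
```

```bash
python3 -m pendant '[[[0,0,0,0,0,0,0.4],[0,0,0,0,0,0,0.6],[0,0,0,0,0,0,0.6],[0,0,0,0,0,0,0.6],[0,0,0,0,-0.015,0,0.6],[0,0,0,0,-0.035,0,0.6],[0,0,0,0,-0.035,0,0.6],[0,0,0,0,-0.04,0,0.6],[0,0,0,0,-0.04,0,0.6],[0,0,0,0,-0.04,-0.01,0.6]]]'; python3 -m pendant '[[[0,0,0,0.001,0,-0.038,0.6],[0,0,0,0.001,0,-0.038,0.6],[0,0,0,0.001,0,-0.038,0.6],[0,0,0,0.001,0,-0.038,0.6],[0,0,0,0.001,0,-0.038,0.6],[0,0,0,0.001,0,-0.038,0.6],[0,0,0,0.001,0,-0.038,0.6],[0,0,0,0,0,-0.038,0.6],[0,0,0,0,0,-0.038,0.6],[0,0,0,0,0,-0.033,0.6]]]';python3 -m pendant '[[[0,0,0,0,0,0,0.6],[0,0,0,0,0,0,0.6]]]'
python3 - <<'E'
from h import *
st();c=cam('wrist');cv2.imwrite('pics/w11.png',viewer.snapshot('wrist'));cv2.imwrite('pics/t11.png',viewer.snapshot('top'))
print(proj('wrist',(.4636,-.1912,.18),c))
E
```

```text
time: 31.45
eef_pos: [0.4553, 0.1831, 0.2996]
tool_rot: [-90.0, -0.0, 0.1]
contact_force: [0.1, 0.2, 0.4]
grip_width: 0.0514
time: 32.28
eef_pos: [0.4623, -0.1952, 0.2979]
tool_rot: [-90.0, -0.0, -0.0]
contact_force: [0.1, 0.6, 0.2]
grip_width: 0.0512
time: 32.45
eef_pos: [0.4623, -0.1944, 0.2974]
tool_rot: [-90.0, 0.0, -0.2]
contact_force: [0.7, 0.7, -0.1]
grip_width: 0.0509
t 32.45 p [ 0.4623 -0.1944  0.2974] rot [-90.    0.   -0.2] F [ 0.7  0.7 -0.1] w 0.0509 q [-29.  -9.  95.  -0.  93. -28.]
[324.14224913 228.70948029]
```

View pics/w11.png

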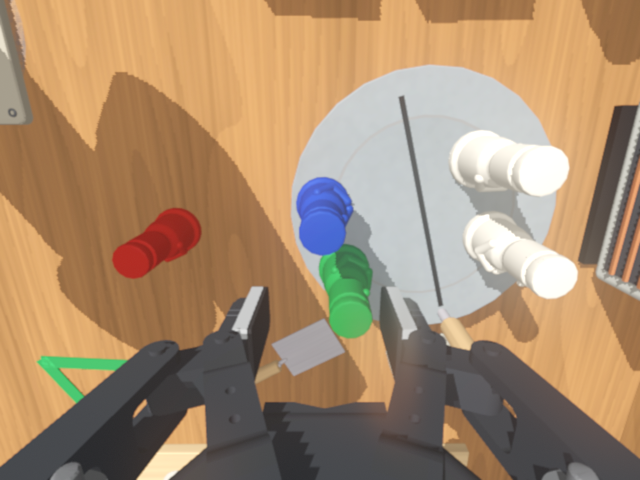

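View pics/t11.png

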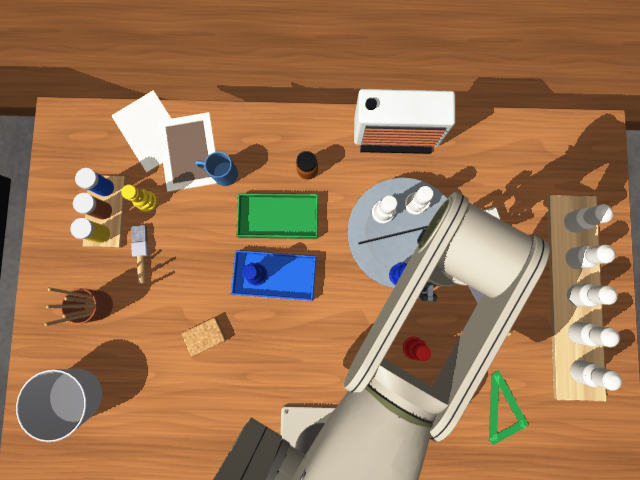

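```bash
python3 -m pendant '[[[0,0,0,0,0.015,0.001,0.6],[0,0,0,0,0.03,0,0.6],[0,0,0,0,0.03,0,0.6],[0,0,0,0,0.03,0,0.6],[0,0,0,0,0.025,0,0.6],[0,0,0,0,0.014,0,0.6],[0,0,0,0,0.007,0,0.6],[0,0,0,0,0,0,0.6],[0,0,0,0,0,0,0.6]]]'; python3 -m pendant '[[[0,0,0,0,0,0,0.4],[0,0,0,0,0,0,0.2],[0,0,0,0,0,0,0.2],[0,0,0,0,0,0,0.2],[0,0,0,0,0,0,0.2]]]' 40
```

```text
time: 33.3
eef_pos: [0.4633, -0.1911, 0.1476]
tool_rot: [-90.0, -0.0, 0.1]
contact_force: [0.2, 0.6, 0.6]
grip_width: 0.0514
time: 33.72
eef_pos: [0.4637, -0.1922, 0.1486]
tool_rot: [-90.1, -0.1, -0.0]
contact_force: [-1.8, 0.2, 6.0]
grip_width: 0.0371
```

```bash
python3 -m pendant '[[[0,0,0,0,-0.01,0,0.2],[0,0,0,0,-0.025,0,0.2],[0,0,0,0,-0.035,0,0.2],[0,0,0,0,-0.035,0,0.2],[0,0,0,0,-0.03,0,0.2],[0,0,0,0,-0.02,0.01,0.2],[0,0,0,0,0,0.02,0.2],[0,0,0,-0.002,0,0.03,0.2],[0,0,0,-0.002,0,0.035,0.2],[0,0,0,-0.002,0,0.035,0.2]]]'; python3 -m pendant '[[[0,0,0,-0.002,0,0.035,0.2],[0,0,0,-0.002,0,0.035,0.2],[0,0,0,-0.002,0,0.035,0.2],[0,0,0,0,0,0.028,0.2],[0,0,0,0,0,0.015,0.2],[0,0,0,0,0,0.006,0.2],[0,0,0,0,0,0,0.2],[0,0,0,0,0,0,0.2]]]'; python3 -m pendant '[[[0,0,0,0,0.02,0,0.2],[0,0,0,0,0.035,0,0.2],[0,0,0,0,0.035,0,0.2],[0,0,0,0,0.035,0,0.2],[0,0,0,0,0.03,0,0.2],[0,0,0,0,0.02,0,0.2],[0,0,0,0,0.01,0,0.2],[0,0,0,0,0,0,0.2],[0,0,0,0,0,0,0.2]]]'
```

```text
time: 34.55
eef_pos: [0.4563, -0.0608, 0.3024]
tool_rot: [-90.0, -0.0, -0.1]
contact_force: [0.7, 1.2, -2.0]
grip_width: 0.0372
time: 35.22
eef_pos: [0.4507, 0.0919, 0.302]
tool_rot: [-90.0, 0.0, 0.0]
contact_force: [-0.5, -1.0, -2.2]
grip_width: 0.0372
time: 35.97
eef_pos: [0.4511, 0.0915, 0.1174]
tool_rot: [-90.0, 0.0, -0.1]
contact_force: [0.6, 0.1, -1.0]
grip_width: 0.0372
```

```bash
python3 -m pendant '[[[0,0,0,0,0.012,0,0.2],[0,0,0,0,0.007,0,0.2],[0,0,0,0,0.003,0,0.2],[0,0,0,0,0,0,0.2],[0,0,0,0,0,0,0.2]]]';python3 -m pendant '[[[0,0,0,0,0.001,0,0.2],[0,0,0,0,0.001,0,0.2],[0,0,0,0,0,0,0.2]]]'
```

```text
time: 36.38
eef_pos: [0.4507, 0.0924, 0.0948]
tool_rot: [-90.0, 0.0, 0.0]
contact_force: [-0.6, 0.1, -2.5]
grip_width: 0.0368
time: 36.63
eef_pos: [0.4513, 0.0925, 0.0937]
tool_rot: [-90.0, -0.1, 0.0]
contact_force: [-1.5, 0.4, 2.7]
grip_width: 0.0372
```

```bash
python3 -m pendant '[[[0,0,0,0,0,0,0.4],[0,0,0,0,0,0,0.6],[0,0,0,0,0,0,0.6],[0,0,0,0,0,0,0.6],[0,0,0,0,-0.015,0,0.6],[0,0,0,0,-0.035,0,0.6],[0,0,0,0,-0.035,0,0.6],[0,0,0,0,-0.04,0,0.6],[0,0,0,0,-0.04,0,0.6],[0,0,0,0,-0.04,-0.01,0.6]]]'; python3 -m pendant '[[[0,0,0,0.004,0,-0.036,0.6],[0,0,0,0.004,0,-0.036,0.6],[0,0,0,0.004,0,-0.036,0.6],[0,0,0,0.004,0,-0.036,0.6],[0,0,0,0.004,0,-0.036,0.6],[0,0,0,0.004,0,-0.036,0.6],[0,0,0,0.004,0,-0.036,0.6],[0,0,0,0.004,0,-0.036,0.6],[0,0,0,0.004,0,-0.036,0.6],[0,0,0,0,0,-0.028,0.6]]]';python3 -m pendant '[[[0,0,0,0,0,0,0.6],[0,0,0,0,0,0,0.6]]]'
python3 - <<'E'
from h import *
st();c=cam('wrist');cv2.imwrite('pics/w12.png',viewer.snapshot('wrist'));cv2.imwrite('pics/t12.png',viewer.snapshot('top'))
print(proj('wrist',(.488,-.271,.18),c))
E
```

```text
time: 37.47
eef_pos: [0.4503, 0.0832, 0.2996]
tool_rot: [-90.0, -0.0, 0.1]
contact_force: [2.2, 0.6, -0.2]
grip_width: 0.0513
time: 38.3
eef_pos: [0.4867, -0.2724, 0.2974]
tool_rot: [-90.0, 0.0, -0.1]
contact_force: [-0.0, -0.1, 0.3]
grip_width: 0.0511
time: 38.47
eef_pos: [0.4863, -0.2711, 0.2971]
tool_rot: [-90.0, 0.1, -0.2]
contact_force: [-0.0, 0.1, -0.3]
grip_width: 0.051
t 38.47 p [ 0.4863 -0.2711  0.2971] rot [-90.    0.1  -0.2] F [-0.   0.1 -0.3] w 0.051 q [-34.  -0.  87.   0.  93. -34.]
[324.74565288 232.68389642]
```

View pics/w12.png

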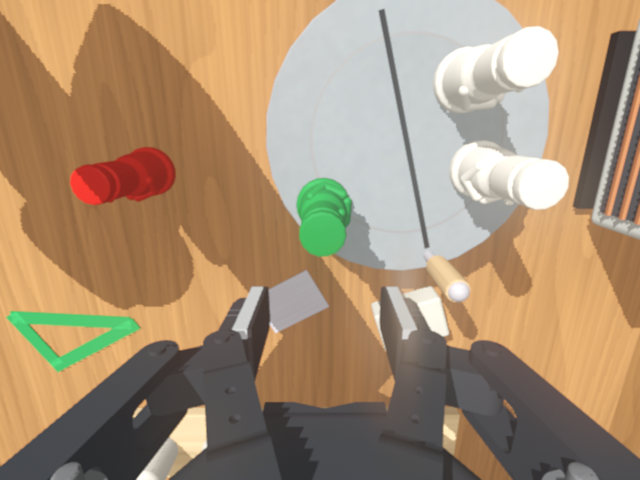

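View pics/t12.png

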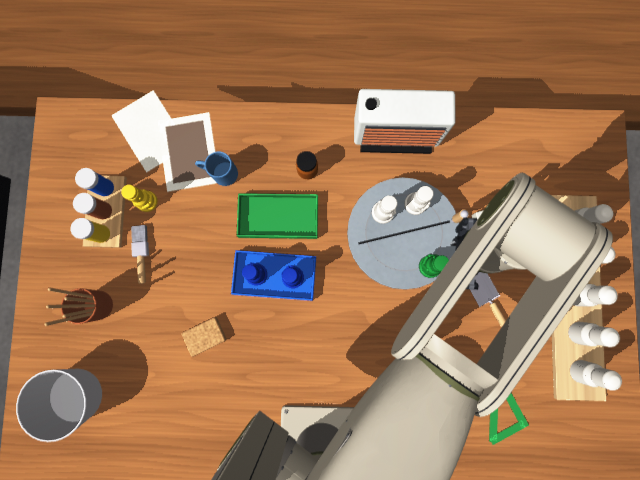

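```bash
python3 -m pendant '[[[0,0,0,0,0.015,0,0.6],[0,0,0,0,0.03,0,0.6],[0,0,0,0,0.03,0,0.6],[0,0,0,0,0.03,0,0.6],[0,0,0,0,0.025,0,0.6],[0,0,0,0,0.014,0,0.6],[0,0,0,0,0.007,0,0.6],[0,0,0,0,0,0,0.6],[0,0,0,0,0,0,0.6]]]'; python3 -m pendant '[[[0,0,0,0,0,0,0.4],[0,0,0,0,0,0,0.2],[0,0,0,0,0,0,0.2],[0,0,0,0,0,0,0.2],[0,0,0,0,0,0,0.2]]]' 40
```

```text
time: 39.32
eef_pos: [0.4873, -0.2691, 0.1477]
tool_rot: [-90.0, -0.0, 0.1]
contact_force: [-0.9, -0.3, 1.9]
grip_width: 0.0511
time: 39.73
eef_pos: [0.4878, -0.2703, 0.1487]
tool_rot: [-90.1, -0.2, -0.0]
contact_force: [0.1, 0.6, 6.6]
grip_width: 0.0374
```

```bash
python3 -m pendant '[[[0,0,0,0,-0.01,0,0.2],[0,0,0,0,-0.025,0,0.2],[0,0,0,0,-0.035,0,0.2],[0,0,0,0,-0.035,0,0.2],[0,0,0,0,-0.03,0,0.2],[0,0,0,0,-0.02,0.01,0.2],[0,0,0,0.002,0,0.02,0.2],[0,0,0,0.008,0,0.03,0.2],[0,0,0,0.011,0,0.034,0.2],[0,0,0,0.011,0,0.034,0.2]]]'; python3 -m pendant '[[[0,0,0,0.011,0,0.034,0.2],[0,0,0,0.011,0,0.034,0.2],[0,0,0,0.011,0,0.034,0.2],[0,0,0,0.011,0,0.034,0.2],[0,0,0,0.011,0,0.034,0.2],[0,0,0,0.011,0,0.034,0.2],[0,0,0,0.011,0,0.034,0.2],[0,0,0,0.011,0,0.02,0.2],[0,0,0,0.005,0,0.01,0.2],[0,0,0,0,0,0,0.2]]]'; python3 -m pendant '[[[0,0,0,0.005,0,0.01,0.2],[0,0,0,0.002,0,0.006,0.2],[0,0,0,0,0,0,0.2]]]'
python3 - <<'E'
from h import *
st();c=cam('wrist');cv2.imwrite('pics/w13.png',viewer.snapshot('wrist'))
for x,y in [(.552,.247),(.676,.249),(.677,.028),(.554,.027)]: print(proj('wrist',(x+.002,y,.03),c))
E
```

```text
time: 40.57
eef_pos: [0.5186, -0.1408, 0.3026]
tool_rot: [-90.0, -0.0, -0.1]
contact_force: [1.0, 0.1, -1.5]
grip_width: 0.0373
time: 41.4
eef_pos: [0.612, 0.1284, 0.3015]
tool_rot: [-90.0, 0.0, 0.2]
contact_force: [0.1, -0.0, -2.1]
grip_width: 0.0375
time: 41.65
eef_pos: [0.6189, 0.1424, 0.3019]
tool_rot: [-90.0, -0.0, -0.0]
contact_force: [0.2, -0.8, -1.1]
grip_width: 0.0372
t 41.65 p [0.6189 0.1424 0.3019] rot [-90.  -0.  -0.] F [ 0.2 -0.8 -1.1] w 0.0372 q [ 8. 12. 74.  0. 94.  8.]
[265.27791765 104.42633705]
[375.23053384 102.43809146]
[368.53397553 281.63407326]
[275.65400598 282.42794228]
```

View pics/w13.png

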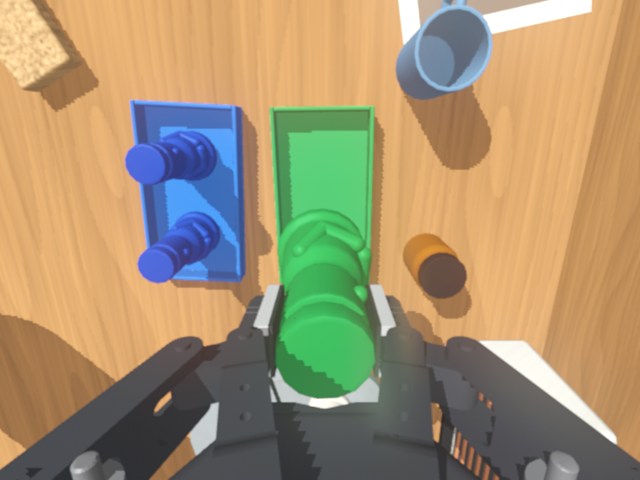

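```bash
python3 -m pendant '[[[0,0,0,0,0.02,-0.004,0.2],[0,0,0,0,0.035,0,0.2],[0,0,0,0,0.035,0,0.2],[0,0,0,0,0.035,0,0.2],[0,0,0,0,0.03,0,0.2],[0,0,0,0,0.02,0,0.2],[0,0,0,0,0.015,0,0.2],[0,0,0,0,0.008,0,0.2],[0,0,0,0,0,0,0.2],[0,0,0,0,0,0,0.2]]]';python3 -m pendant '[[[0,0,0,0,0.005,0,0.2],[0,0,0,0,0.003,0,0.2],[0,0,0,0,0,0,0.2]]]'
```

```text
time: 42.53
eef_pos: [0.6189, 0.1378, 0.1043]
tool_rot: [-90.0, -0.0, -0.0]
contact_force: [-0.3, -0.5, -0.5]
grip_width: 0.0374
time: 42.78
eef_pos: [0.619, 0.1383, 0.0961]
tool_rot: [-90.0, -0.0, -0.0]
contact_force: [-0.1, 1.1, -2.1]
grip_width: 0.0372
```

```bash
python3 -m pendant '[[[0,0,0,0,0.0015,0,0.2],[0,0,0,0,0.0015,0,0.2],[0,0,0,0,0,0,0.2]]]'
```

```text
time: 43.03
eef_pos: [0.6191, 0.1385, 0.0935]
tool_rot: [-90.0, -0.0, 0.0]
contact_force: [-1.4, -0.0, 2.1]
grip_width: 0.0375
```

```bash
python3 -m pendant '[[[0,0,0,0,0,0,0.4],[0,0,0,0,0,0,0.6],[0,0,0,0,0,0,0.6],[0,0,0,0,0,0,0.6],[0,0,0,0,-0.015,0,0.6],[0,0,0,0,-0.035,0,0.6],[0,0,0,0,-0.035,0,0.6],[0,0,0,0,-0.04,0,0.6],[0,0,0,0,-0.04,0,0.6],[0,0,0,0,-0.04,0,0.6]]]'; python3 -m pendant '[[[0,0,0,-0.03,-0.01,-0.02,0.6],[0,0,0,-0.03,0,-0.02,0.6],[0,0,0,-0.03,0,-0.02,0.6],[0,0,0,-0.03,0,-0.02,0.6],[0,0,0,-0.03,0,-0.02,0.6],[0,0,0,-0.03,0,-0.02,0.6],[0,0,0,-0.03,0,-0.02,0.6],[0,0,0,0,0,0,0.6],[0,0,0,0,0,0,0.6]]]'
python3 - <<'E'
from h import *
st();I=viewer.snapshot('top');cv2.imwrite('pics/t14.png',I);cv2.imwrite('pics/s14.png',viewer.snapshot('scene'))
E
```

```text
time: 43.87
eef_pos: [0.6184, 0.1383, 0.2996]
tool_rot: [-90.0, 0.0, 0.0]
contact_force: [1.7, 0.6, -0.1]
grip_width: 0.0514
time: 44.62
eef_pos: [0.4081, -0.0025, 0.3084]
tool_rot: [-90.0, -0.1, -0.1]
contact_force: [0.4, 0.0, -0.2]
grip_width: 0.0513
t 44.62 p [ 0.4081 -0.0025  0.3084] rot [-90.   -0.1  -0.1] F [ 0.4  0.  -0.2] w 0.0513 q [ -8. -24. 107.  -0.  97.  -7.]
```

View pics/t14.png

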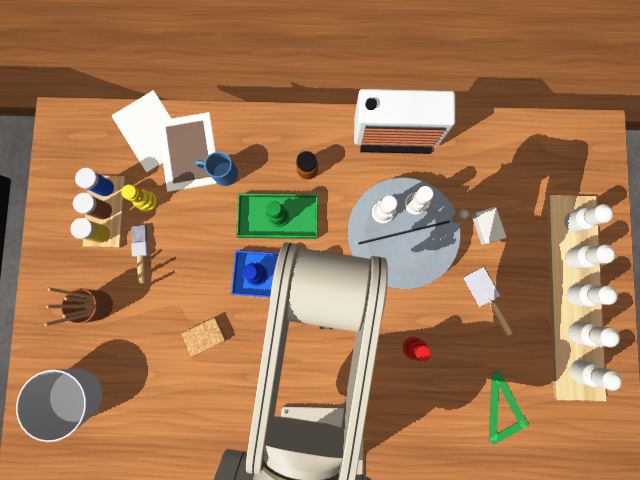

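View pics/s14.png

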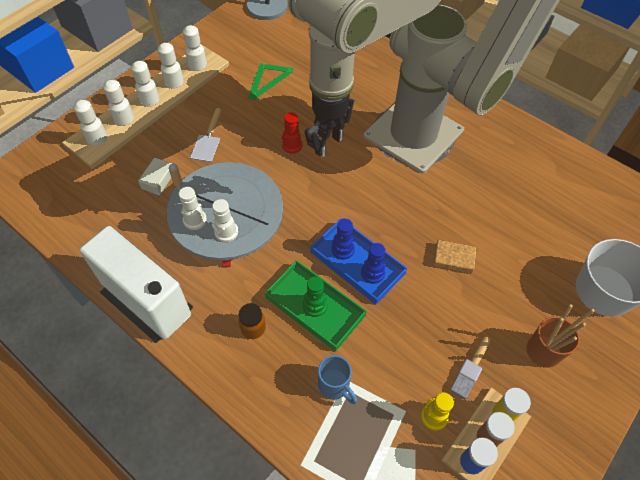

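```bash
python3 - <<'E'
from h import *
I=cv2.imread('pics/t14.png')
cv2.imwrite('pics/t14c.png',cv2.resize(I[165:300,340:475],None,fx=4.4,fy=4.4,interpolation=cv2.INTER_CUBIC))
E
```

```text
(no output)
```

View pics/t14c.png

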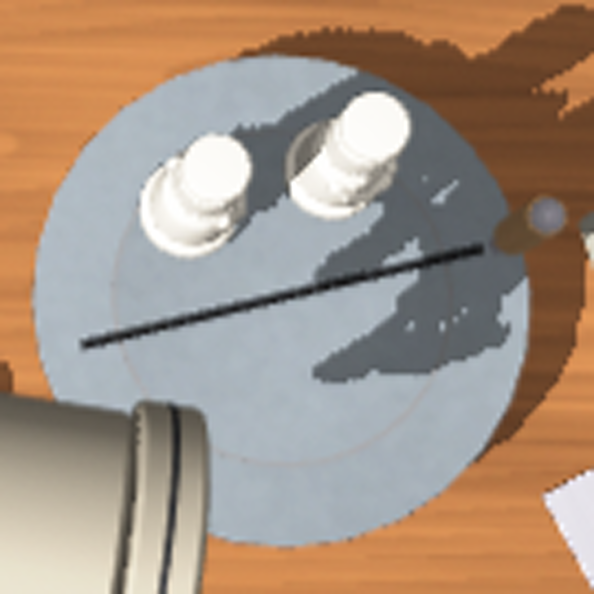

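```bash
python3 -c "
from workcell import ctrl
print(ctrl.state()['time'],ctrl.hand_in())"
```

```text
the job is handed in; nothing more can be done
44.7167 None
```

I finished the job and handed it in at 44.7 s of the 210 s allowed; the hand-in reports no verdict.

**What I did:**
- I stood the two waiting white figures on the near half of the wheel. There was no third one on the bench.
- I led the wheel half a turn anticlockwise by its grip at about 0.085 m/s, past the quarter-turn click to the half-turn click, and let go.
- I then stood the two blue figures in the blue tray and the one green figure in the green tray.

**Last checks:**
- The final scene picture shows all five figures upright in their places and the other things where they were. In the final top picture the arm hid one of the blue figures, but the scene picture shows it standing.
- The black line lies within about 0.7° of its starting direction, so the wheel is in its half-turn click.
- The white figures' centres are about 64 mm past the line, now on the dryer side, and well inside the edge.
- The largest force I read during the turn was about 24 N at the wrist. The gripper was clear of everything at hand-in.

**One disagreement:** the top camera read x about 4–7 mm too low at head height compared with the wrist camera and the actual grasps. I corrected for it. I saw no sign of a white figure having been knocked aside.

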